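# Load a milling blank into its clamp holder past the drying teeth

## Robot

A 6-joint arm with a two-finger parallel gripper is mounted at the origin on a cart in front of the work surface, level with it; the furniture and walls round the work are solid. World frame = base frame: x ahead of the robot, y to its left, z up, the work surface at z = 0. Lengths are in m, angles in degrees, forces in N, time in s.
With the tool pointing down it reaches from about 0.375 to 0.9 m from the base axis. Payload 3.1 kg.
Tool frame: the origin (TCP) lies on the centre line of the jaws, within the pads' length; the fingertips stand 25 mm ahead of it and the grasp point (between the pads) lies 6 mm ahead of it; z points along the fingers, y is the line along which they close (so a half turn about z gives the same grasp; the last joint's range is limited). The gripper opens to 87 mm and grips with 3 to 60 N. Pads are 19 mm wide; open, the fingers measure 117 mm over their backs; the gripper's body (75 mm by 190 mm) begins 51 mm behind the grasp point.
Start: joints at [-78.008, 30.224, 82.088, -0, 67.689, -10.227], TCP at [0.236, -0.579, 0.248] pointing down, gripper open.
Joint ranges: [-176.69, 176.69], [-43.24, 126.21], [12.49, 139.97], [-82, 262], [0, 151.66], [-163.58, 163.58]. Speed limits (degrees/s): [159.86, 159.86, 180, 180, 180, 180].

## Interface

Orientations are given as a 3x3 rotation matrix whose columns are the frame's x, y, z axes.
In Python, from rig import read_state, capture, camera_params, hand_in gives the robot as it stands.
- The arm moves only by the tool apply_moves, never from a script. Its argument "rows" is a list of rows, each an object of numbers: "x", "y", "z": the shift along the tool's x, y, z in mm; "rx", "ry", "rz": the turn, a rotation vector about the tool's x, y, z in units of 6 degrees (1.0 is 6 degrees); "claw": the closure in counts, from 0 (fully open) to 255 (shut). A call has 1 to 10 rows; each row is the pose to reach, as a shift and turn from the pose commanded when the call began, along the tool's axes at that moment; what a row does not reach only later rows make up. A row lasts 1/8 s, in which the tool goes at most 62.5 mm and 10.7 degrees, less where a joint would pass 70% of its speed; a pose out of reach is approached as far as the arm can. A call with a gripper value outside its range is refused whole. The fingers move at their own pace and stop on an object; the grip force is fixed at half the most. Time passes only in rows, so rows that repeat a pose let the fingers close. It gives the time, the measured TCP pose, the force, the opening and the grip force at its end, in the units of the state.
- read_state(): the state, without advancing time (a new reading comes with each control period).
- capture(name): name is "scene" or "side" or "wrist"; returns (picture, depth): 384x512x3 uint8, red, green, blue; 384x512 float32, m along the optical axis (not along the pixel's ray), 0 where there is no reading.
- camera_params(name): a dict with "fx", "fy", "cx", "cy" (pixels), "D" ([k1, k2, p1, p2, k3] as OpenCV has them; the pictures are not rectified), "xyz" and "orientation" of the camera in the world. Camera axes: x right, y up, looking along -z (the intrinsics and any distortion apply to the point x, -y, -z); pixel columns grow to the right and rows downward; lengths in m; the calibration is good to about 2 mm. A picture is of the moment at which its call begins: read the wrist's pose just before it. camera_params takes no time and is no camera call; for the wrist camera it gives the pose at the moment of the call.
- hand_in(): hands the job in; it is judged then, once.
The state is a dict: "time_s": time; "joint_positions": joint angles; "qvel": joint speeds; "tau": joint torques, N m; "position": TCP position; "tcp_rot": TCP orientation; "force": force on the tool from outside, world axes, zero at the start; "moment": the same for the moment, N m; "opening": opening from 0.0 (shut) to 1.0 (fully open); "grasp_force": force on a finger pad.
Only numpy, scipy, OpenCV 4.12 (cv2) and the standard library are available. Lean on these libraries where they do the work, as an engineer would, in place of code of your own. Each camera call takes 0.05 s, during which the arm holds its last target. There are 200 camera calls.

## Task

Load the round ivory-white milling blank into the aluminium clamp holder. It is too wide to grip, so push it flat along the top, round the robot's side of the standing carved teeth and past the petri dish without touching any of them, and in through the holder's mouth as far as it goes without forcing it. Then swing the red-knobbed lever across the mouth until its cam has driven the blank past the light ejector spring and bites firmly against the hidden stop, about 7 N of push at the knob and not much more, and leave it clamped.

Things in the scene. Friction and masses are not known exactly. Their poses are not given: they have to be found in the camera images.
- blank: Ivory-white disc, a milling blank: collar 98 mm across and 12 mm high, on it a 95 mm step up to 16 mm, about 0.12 kg. Lies flat and loose. Origin at the centre of its underside, z up. It may turn about z freely.
- holder: Aluminium horseshoe frame fixed to the surface, open underneath, 16 mm high. Origin on the surface; +x points into it from the mouth (away from the robot), y left, z up. Inner faces of the cheeks at y = +52 and -52 mm: the right one starts at x = -56 mm (its lead-in flare at -80), the left one at x = -10 mm, with the clamp cam before it.
- stop (a point): Middle of the setting range of the stop inside the holder (the holder's origin). Two rubber-backed pads in a V stop the blank's centre at some holder x between -4 and +4 mm, within 3 mm of y = 0; a hand-set screw fixes which, and it is not reported. A light ejector pin (about 2 N) lies before it and pushes a released blank back out to about x = -9 mm. The stop is firm: go in slowly.
- pivot (a point): Upright axis of the clamp lever at surface height, at holder x = -44, y = +80 mm, on a thin foot 4 mm high (holder x -104 to +12, y +52 to +106 mm). With the lever open the cam keeps to y > +51 mm; nothing stands in the way in.
- lever (a joint): Lever angle about the pivot. 0 = open: it points along holder -x, beside the way in. It grows anticlockwise from above, across the mouth (limit 2.1). The stiff pivot drags 2 to 3 N at the knob; from about 1.05 rad the cam pushes the blank in for 1 N more; at the stop, somewhere from 1.2 to 1.7 rad, the push rises past 7 N within 10 mm, clamping with 10 to 20 N. It stays where left.
- knob (a point): Centre of the grip of the red knob, an upright round post 17 mm thick from z = 25 to 53 mm at the end of the lever, 100 mm from the pivot. The lever itself is a flat bar 14 mm wide, z = 19 to 26 mm.
- cam (a point): Round steel eccentric under the lever, 56 mm across, z = 5 to 13 mm, turning with the lever; this point is its centre, 20 mm from the pivot towards the knob.
- tooth_canine: White plaster tooth with one point, 24 x 24 x 58 mm, standing loose on its square base; origin at the centre of the base.
- tooth_molar: White plaster tooth with four cusps, 24 x 24 x 48 mm, standing loose on its square base; origin at the centre of the base.
- tooth_incisor: White plaster tooth with a flat edge, 24 x 24 x 52 mm, standing loose on its square base; origin at the centre of the base. The three teeth stand in a slanting row between the blank and the holder, in any order; the end of the row nearest the robot is the corner to go round.
- petri_dish: Flat clear dish 91 mm across, 14 mm high, fixed, on the robot's side of the way through; origin at the centre of its underside. The gap between it and the nearest tooth is at least 120 mm.

How it is judged (in metres and radians):
On the way:
1. the blank is in the holder, with the lever still open (x of blank in the frame of holder above -0.013 m and y of blank in the frame of holder between -0.004 and 0.004 m and value of joint lever below 0.6 rad), for 0.1 s.
At the end, for the whole second after the job is handed in: The blank lies flat in the holder against its stop (centre no more than 7.5 mm before the holder's origin, 4 mm off its axis), the lever is past 1.0 rad and the cam by itself presses the blank with more than 6 N; blank and lever at rest, robot clear (contact force between lever and blank above 6 N and x of blank in the frame of holder above -0.0075 m and y of blank in the frame of holder between -0.004 and 0.004 m and value of joint lever above 1 rad and height (world z) of blank below 0.004 m and angle between blank's own z axis and vertical below 0.03 rad and linear speed of blank below 0.01 m/s and velocity of joint lever below 0.05 rad/s); the robot touches nothing.
It fails at once if the cam squeezes the blank with more than 30 N (contact force between lever and blank above 30 N).
It fails at once if the robot pushes on the blank with more than 25 N (contact force between any of the arm, the fingers and blank above 25 N).
It fails at once if the blank is lifted or tipped off the surface (height (world z) of blank above 0.008 m or angle between blank's own z axis and vertical above 0.15 rad).
It fails at once if a tooth is touched or shifted (distance of any of tooth_canine, tooth_molar, tooth_incisor from where it was at the start of the episode above 0.004 m or contact force between any of tooth_canine, tooth_molar, tooth_incisor and blank above 0.2 N or contact force between any of tooth_canine, tooth_molar, tooth_incisor and the arm above 0.2 N or contact force between any of tooth_canine, tooth_molar, tooth_incisor and the fingers above 0.2 N).
It fails at once if the petri dish is touched (contact force between petri_dish and blank above 0.2 N or contact force between petri_dish and the arm above 0.2 N or contact force between petri_dish and the fingers above 0.2 N).
It also fails if it takes over 67 s, if anything falls off the work surface, if the arm or the gripper's body presses on something with over 40 N, if the wrist force passes 120 N, or if a joint passes its speed limit or range.

## Working session

There is one attempt and no reset: what is moved stays moved. The work goes in short steps, Python scripts to look and compute and a tool call to move; the robot and the scene stay as the last step left them, time stands still between calls to the robot, and variables do not carry over. Pictures are saved under pics/ and viewed, at most 10 in all, crops included, and the job is handed in when it is done.

Besides the shell and the picture viewer there is one more tool, called after "Call:" by a JSON object that holds its "api" and its "payload", one argument or row to a line. apply_moves: Moves the arm, as the interface text tells. Its arguments: {"type":"object","properties":{"rows":{"type":"array"}},"required":["rows"]}

```bash
mkdir -p pics; cat > h.py <<'E'
import numpy as np, cv2
from rig import *
def save(name,fn):
    p=camera_params(name); im,d=capture(name); cv2.imwrite(f'pics/{fn}.png',im[:,:,::-1]); np.savez(f'pics/{fn}.npz',im=im,d=d,**{k:np.array(v) for k,v in p.items()})
    return im,d,p
def load(fn):
    z=np.load(f'pics/{fn}.npz'); return z['im'],z['d'],z
def world(p,u,v,z=None,depth=None):
    K=np.array([[p['fx'],0,p['cx']],[0,p['fy'],p['cy']],[0,0,1.]],float)
    n=cv2.undistortPoints(np.array([[[u,v]]],float),K,np.array(p['D'],float))[0,0]
    R=np.array(p['orientation']); o=np.array(p['xyz'])
    r=R@np.array([n[0],-n[1],-1.])
    t=depth if depth is not None else (z-o[2])/r[2]
    return o+t*r
E
python3 - <<'E'
from h import *
s=read_state(); print(s['time_s'],s['position'],s['tcp_rot'],s['force'],s['opening'])
for n in('scene','side'):
    im,d,p=save(n,n); print(n,p['xyz'],p['orientation'],p['fx'])
a=cv2.imread('pics/scene.png');cv2.imwrite('pics/scene_b.png',cv2.resize(a,(800,600)))
a=cv2.imread('pics/side.png');cv2.imwrite('pics/side_b.png',cv2.resize(a,(800,600)))
E
```

```text
0.0 [ 0.23621066 -0.57788666  0.24656373] [[ 9.25748581e-01  3.78139298e-01 -4.86251198e-04]
 [ 3.78139435e-01 -9.25746147e-01  2.15379307e-03]
 [ 3.64288625e-04 -2.17774163e-03 -9.99997562e-01]] [-0.32138092 -0.15768986  0.36468541] 0.9986118973031289
scene [-0.14103598 -0.54704432  0.48595399] [[ 0.48865614  0.44180647 -0.75234448]
 [-0.87247452  0.24926442 -0.420304  ]
 [ 0.00183969  0.86178552  0.50726948]] 430.5527088526922
side [0.40715278 0.56438335 0.43087542] [[-0.99204708  0.06098169 -0.11010822]
 [-0.12549121 -0.41162394  0.90267252]
 [ 0.00972332  0.90931126  0.416003  ]] 433.57466077499066
```

View pics/scene_b.png

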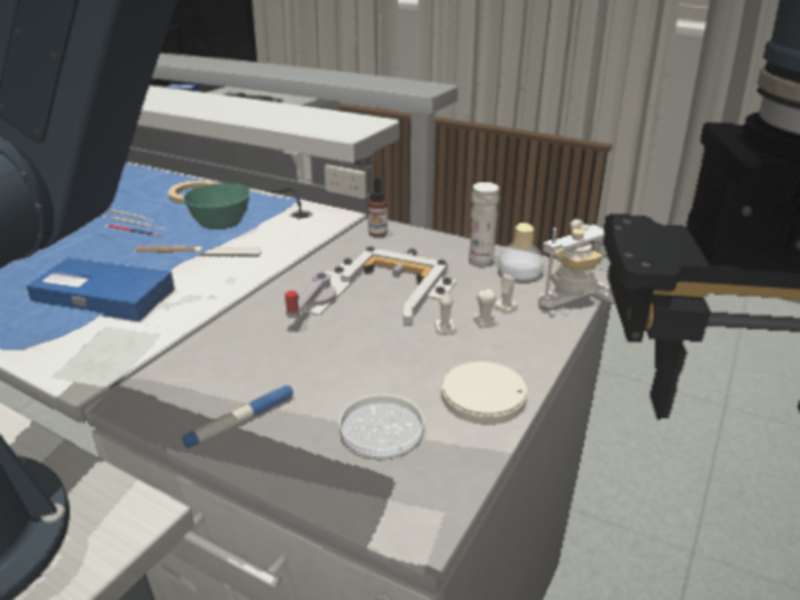

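View pics/side_b.png

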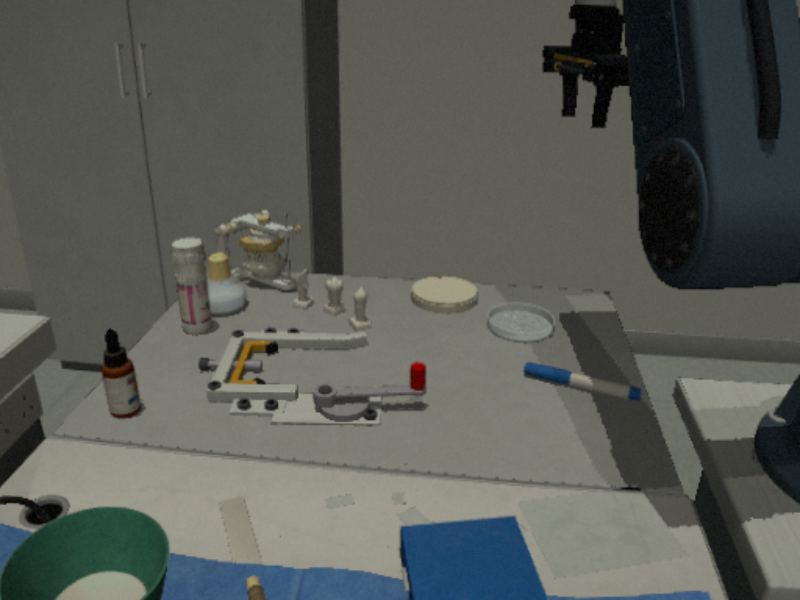

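The scene view shows the blank at about (484,388), the dish at (382,425), teeth bases at (446,328), (486,323) and (507,308), and the red knob at (291,302). In the side view the pivot is at (325,392) and the knob at (418,376).

```bash
python3 - <<'E'
from h import *
f=.64
_,_,S=load('scene');_,_,D=load('side')
for n,P,u,v,z in [('blank',S,484,387,.016),('blank',D,444,292,.016),('dish',S,382,424,.014),('dish',D,520,321,.014),('t1',S,446,328,.0),('t2',S,486,322,0),('t3',S,507,307,0),
 ('t1',D,360,326,.0),('t2',D,335,310,0),('t3',D,303,304,0),('knob',S,291,302,.04),('knob',D,418,377,.04),('pivot',D,325,390,.026),
 ('rcheek mouth',S,408,318,.016),('rcheek back corner',S,443,268,.016),('lback',S,372,253,.016),('rmouthD',D,364,339,.016),('rbackD',D,238,336,.016),('lbackD',D,214,392,.016),('lfrontD',D,296,391,.016)]:
    print(n,world(P,u*f,v*f,z)[:2].round(4))
E
```

```text
blank [ 0.4387 -0.3382]
blank [ 0.4406 -0.3253]
dish [ 0.3291 -0.2679]
dish [ 0.3346 -0.2528]
t1 [ 0.5526 -0.2364]
t2 [ 0.5929 -0.2774]
t3 [ 0.6444 -0.2879]
t1 [ 0.5483 -0.2344]
t2 [ 0.5915 -0.2768]
t3 [ 0.641  -0.2889]
knob [ 0.4527 -0.0581]
knob [ 0.454  -0.0542]
pivot [ 0.5524 -0.0361]
rcheek mouth [ 0.5272 -0.1922]
rcheek back corner [ 0.6788 -0.1703]
lback [ 0.6698 -0.0509]
rmouthD [ 0.5323 -0.1711]
rbackD [ 0.6915 -0.1554]
lbackD [ 0.6759 -0.0288]
lfrontD [ 0.5871 -0.0443]
```

Call:
{"api": "apply_moves", "payload": {
  "rows": [
    {"x":43,"y":-34,"z":-12},
    {"x":86,"y":-68,"z":-25},
    {"x":129,"y":-102,"z":-37},
    {"x":172,"y":-136,"z":-50},
    {"x":215,"y":-170,"z":-62},
    {"x":258,"y":-204,"z":-75},
    {"x":300,"y":-238,"z":-87},
    {"x":340,"y":-268,"z":-100},
    {"x":340,"y":-268,"z":-100},
    {"x":340,"y":-268,"z":-100}
  ]
}}

```text
validation failed for argument at $.ro...
```

```bash
python3 - <<'E'
from h import *
im,d,p=save('wrist','w1'); print(p['xyz'],p['orientation'],p['fx'])
a=cv2.imread('pics/w1.png');cv2.imwrite('pics/w1_b.png',cv2.resize(a,(800,600),interpolation=cv2.INTER_CUBIC))
E
```

```text
[ 0.31349825 -0.54669313  0.38415242] [[ 0.37913303  0.88256179  0.27810579]
 [-0.92533807  0.36249846  0.11110499]
 [-0.0027559  -0.29946545  0.95410317]] 270.0449379423208
```

View pics/w1_b.png

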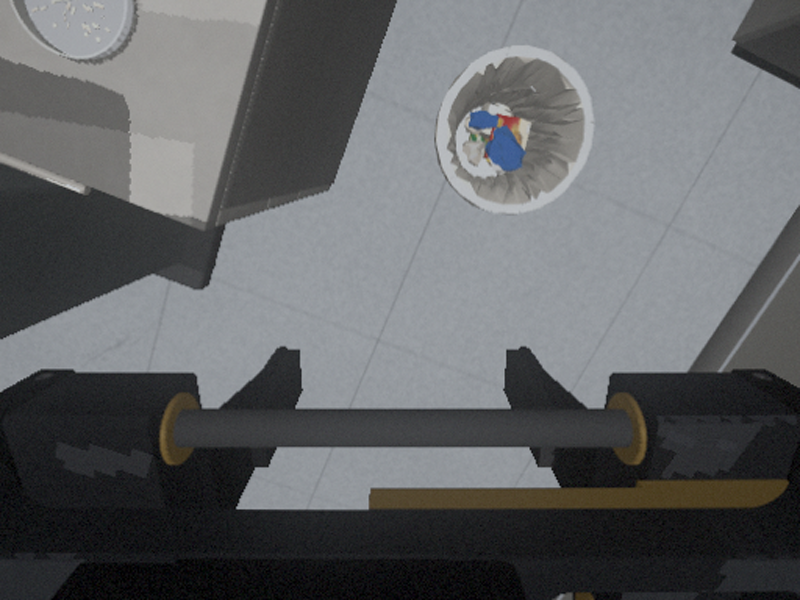

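The picture shows only the floor, because the move was refused: the rows probably need every key.

Call:
{"api": "apply_moves", "payload": {
  "rows": [
    {"x":43,"y":-34,"z":-12,"rx":0,"ry":0,"rz":0,"claw":0},
    {"x":86,"y":-68,"z":-25,"rx":0,"ry":0,"rz":0,"claw":0},
    {"x":129,"y":-102,"z":-37,"rx":0,"ry":0,"rz":0,"claw":0},
    {"x":172,"y":-136,"z":-50,"rx":0,"ry":0,"rz":0,"claw":0},
    {"x":215,"y":-170,"z":-62,"rx":0,"ry":0,"rz":0,"claw":0},
    {"x":258,"y":-204,"z":-75,"rx":0,"ry":0,"rz":0,"claw":0},
    {"x":300,"y":-238,"z":-87,"rx":0,"ry":0,"rz":0,"claw":0},
    {"x":340,"y":-268,"z":-100,"rx":0,"ry":0,"rz":0,"claw":0},
    {"x":340,"y":-268,"z":-100,"rx":0,"ry":0,"rz":0,"claw":0},
    {"x":340,"y":-268,"z":-100,"rx":0,"ry":0,"rz":0,"claw":0}
  ]
}}

```text
time_s: 1.4
position: [0.4495, -0.2019, 0.3472]
tcp_rot: [[0.925, 0.379, -0.001], [0.379, -0.925, -0.0], [-0.001, -0.0, -1.0]]
force: [0.5, -0.1, -0.5]
opening: 0.998
grasp_force: 0.0
```

```bash
python3 - <<'E'
from h import *
print(read_state()['position'])
im,d,p=save('wrist','w2'); print(p['xyz'],p['orientation'],p['fx'])
a=cv2.imread('pics/w2.png');cv2.imwrite('pics/w2_b.png',cv2.resize(a,(800,600),interpolation=cv2.INTER_CUBIC))
E
```

```text
[ 0.44945189 -0.20193522  0.34721029]
[ 0.52674701 -0.17031344  0.48461151] [[ 3.79794869e-01  8.82166905e-01  2.78455400e-01]
 [-9.25070262e-01  3.62483380e-01  1.13361412e-01]
 [-9.31768235e-04 -3.00644892e-01  9.53735697e-01]] 270.0449379423208
```

View pics/w2_b.png

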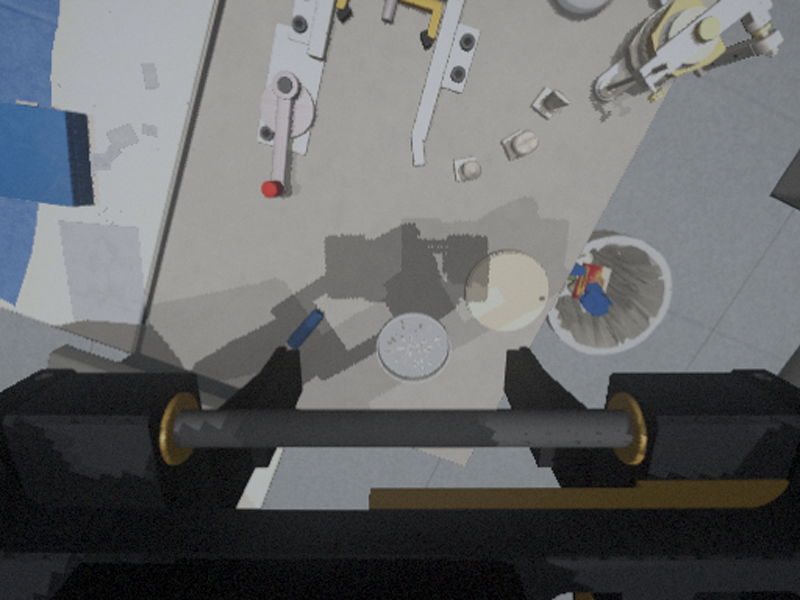

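Good overhead view: blank at (508,290), dish (413,346), teeth (467,169), (520,144), (550,101), pivot (287,85), knob (271,188), holder mouth between (320,50) and (418,165). I'll enlarge a crop of the holder.

```bash
python3 - <<'E'
from h import *
f=.64
im,d,W=load('w2')
for n,u,v,z in [('blank',508,290,.014),('dish',413,346,.014),('t1',467,173,.01),('t2',519,147,.01),('t3',549,103,.01),('knob',271,188,.053),('pivot',287,85,.028)]:
    print(n,world(W,u*f,v*f,z)[:2].round(4))
# blank circle via colour
hsv=cv2.cvtColor(im,cv2.COLOR_RGB2HSV); m=((hsv[...,1]>30)&(hsv[...,0]<40)&(hsv[...,0]>15)&(hsv[...,2]>90)).astype(np.uint8)
m[:150]=0;m[215:]=0;m[:,:280]=0;m[:,355:]=0
c=max(cv2.findContours(m,0,2)[0],key=cv2.contourArea); e=cv2.fitEllipse(cv2.convexHull(c)); print(e); print(world(W,*e[0],.014))
a=im[0:130,150:320,::-1];cv2.imwrite('pics/w2_c.png',cv2.resize(a,None,fx=4.6,fy=4.6,interpolation=cv2.INTER_CUBIC))
E
```

```text
blank [ 0.4455 -0.3359]
dish [ 0.3383 -0.2611]
t1 [ 0.546  -0.2373]
t2 [ 0.5911 -0.2772]
t3 [ 0.6412 -0.2863]
knob [ 0.4575 -0.0573]
pivot [ 0.5536 -0.0364]Traceback (most recent call last):
  File "<stdin>", line 9, in <module>
cv2.error: OpenCV(4.12.0) /io/opencv/modules/imgproc/src/shapedescr.cpp:361: error: (-201:Incorrect size of input array) There should be at least 5 points to fit the ellipse in function 'fitEllipseNoDirect'
```

```bash
python3 - <<'E'
from h import *
im,d,W=load('w2')
a=im[0:130,150:320,::-1];cv2.imwrite('pics/w2_c.png',cv2.resize(a,None,fx=4.6,fy=4.6,interpolation=cv2.INTER_CUBIC))
E
```

```text
(no output)
```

View pics/w2_c.png

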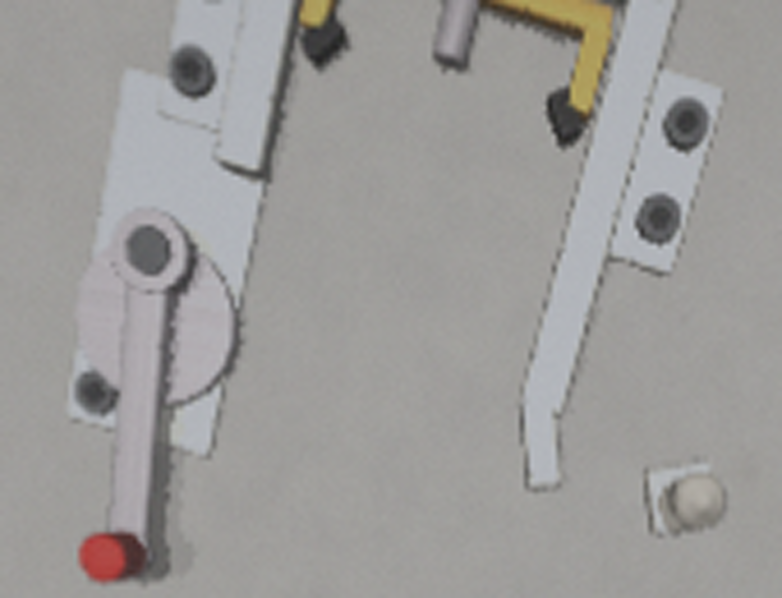

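The crop shows the right cheek's inner edge from the bend at (524,392) to (626,0), the left cheek's end at (217,155)–(265,172), the foot's front corner at (210,457) and the pivot at (149,249).

```bash
python3 - <<'E'
from h import *
im,d,W=load('w2')
g=lambda u,v,z:world(W,150+u/4.6-.4,v/4.6-.4,z)[:2]
pts=[('bend',524,392,.016),('rin',626,0,.016),('flare',527,487,.016),('lend',265,173,.016),('lin',303,5,.016),('footfr',210,457,.004),('footbk',268,180,.004),('footfl',69,413,.004),('pivot',149,249,.030),('knobtop',105,557,.053)]
P={n:g(u,v,z) for n,u,v,z in pts}
for k in P: print(k,P[k].round(4))
ang=lambda a,b:np.degrees(np.arctan2(*(P[b]-P[a])[::-1]))
print(ang('bend','rin'),ang('lend','lin'),ang('footfr','footbk'),ang('knobtop','pivot'),ang('footfr','footfl')-90)
# LSQ holder pose with known points (x,y constraints)
from scipy.optimize import least_squares
con=[('bend',-.056,-.052),('rin',None,-.052),('flare',-.080,None),('lend',-.010,.052),('lin',None,.052),('footfr',-.104,.052),('footbk',None,.052),('footfl',-.104,.106),('pivot',-.044,.08),('knobtop',-.144,.08)]
def res(q):
    R=np.array([[np.cos(q[2]),-np.sin(q[2])],[np.sin(q[2]),np.cos(q[2])]]);r=[]
    for n,x,y in con:
        l=R.T@(P[n]-q[:2])
        r+=[l[0]-x if x is not None else 0,l[1]-y if y is not None else 0]
    return np.array(r)
s=least_squares(res,[.6,-.1,.17]); print(s.x,np.degrees(s.x[2])); print((s.fun.reshape(-1,2)*1000).round(1))
E
```

```text
bend [ 0.5606 -0.1664]
rin [ 0.6831 -0.1511]
flare [ 0.5315 -0.1798]
lend [ 0.5911 -0.0592]
lin [ 0.642  -0.0546]
footfr [ 0.4972 -0.0683]
footbk [ 0.5911 -0.0581]
footfl [ 0.4922 -0.016 ]
pivot [ 0.5534 -0.0343]
knobtop [ 0.4564 -0.056 ]
7.1354016801620626 5.255024408208875 6.2369677758067255 12.619503781259397 5.439602899079432
[ 0.6075975  -0.10943193  0.12972641] 7.432776034774762
[[ 2.   1.6]
 [ 0.   0.9]
 [-4.6  0. ]
 [ 0.2 -0.1]
 [ 0.  -2. ]
 [-0.2  3. ]
 [ 0.   1.1]
 [ 1.7  1.6]
 [-0.   1.5]
 [ 1.  -7.5]]
```

Call:
{"api": "apply_moves", "payload": {
  "rows": [
    {"x":-12,"y":28,"z":20,"rx":0,"ry":0,"rz":-1.6,"claw":79},
    {"x":-24,"y":55,"z":50,"rx":0,"ry":0,"rz":-3.2,"claw":79},
    {"x":-36,"y":83,"z":80,"rx":0,"ry":0,"rz":-4.8,"claw":79},
    {"x":-48,"y":110,"z":110,"rx":0,"ry":0,"rz":-6.4,"claw":79},
    {"x":-60,"y":138,"z":140,"rx":0,"ry":0,"rz":-8,"claw":79},
    {"x":-72,"y":166,"z":170,"rx":0,"ry":0,"rz":-9.7,"claw":79},
    {"x":-83,"y":193,"z":200,"rx":0,"ry":0,"rz":-11.3,"claw":79},
    {"x":-83,"y":193,"z":227,"rx":0,"ry":0,"rz":-11.3,"claw":79},
    {"x":-83,"y":193,"z":227,"rx":0,"ry":0,"rz":-11.3,"claw":79}
  ]
}}

```text
time_s: 2.58
position: [0.4432, -0.4119, 0.1176]
tcp_rot: [[0.003, 1.0, -0.004], [1.0, -0.003, 0.006], [0.005, -0.004, -1.0]]
force: [-0.4, 1.2, -0.6]
opening: 0.69
grasp_force: 0.0
```

```bash
python3 - <<'E'
from h import *
s=read_state();print(s['position'],s['tcp_rot'],s['opening'],s['force'])
im,d,p=save('wrist','w3')
a=cv2.imread('pics/w3.png');cv2.imwrite('pics/w3_b.png',cv2.resize(a,(800,600),interpolation=cv2.INTER_CUBIC))
E
```

```text
[ 0.44315011 -0.41190707  0.11760349] [[ 0.00300948  0.99998635 -0.00427213]
 [ 0.9999804  -0.00298595  0.00550346]
 [ 0.00549063 -0.00428861 -0.99997573]] 0.6902073032681968 [-0.41988478  1.22888337 -0.57876588]
```

View pics/w3_b.png

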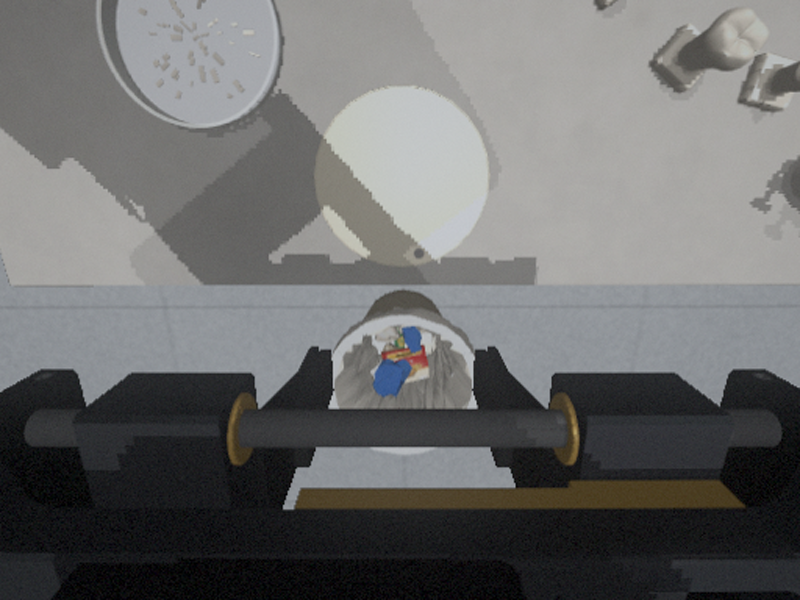

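The blank spans u 316–489 and v 86–266, so its centre is (402,176), in line with the fingers. The table edge lies just behind it.

```bash
python3 - <<'E'
from h import *
im,d,W=load('w3'); f=.64
for u,v in [(316,176),(489,176),(402,86),(402,266)]: print(world(W,u*f-.2,v*f-.2,.014))
print('dish',[world(W,u*f,v*f,.014).round(4)[:2] for u,v in[(282,45),(205,128),(120,45)]])
E
```

```text
[ 0.3956354  -0.33308311  0.014     ]
[ 0.49082096 -0.33325859  0.014     ]
[ 0.44309904 -0.28821177  0.014     ]
[ 0.44287047 -0.38379083  0.014     ]
dish [array([ 0.3824, -0.2692]), array([ 0.3378, -0.3083]), array([ 0.2995, -0.2686])]
```

Call:
{"api": "apply_moves", "payload": {
  "rows": [
    {"x":0,"y":0,"z":30,"rx":0,"ry":0,"rz":0,"claw":79},
    {"x":0,"y":0,"z":60,"rx":0,"ry":0,"rz":0,"claw":79},
    {"x":0,"y":0,"z":80,"rx":0,"ry":0,"rz":0,"claw":79},
    {"x":0,"y":0,"z":87,"rx":0,"ry":0,"rz":0,"claw":79},
    {"x":0,"y":0,"z":87,"rx":0,"ry":0,"rz":0,"claw":79},
    {"x":8,"y":0,"z":87,"rx":0,"ry":0,"rz":0,"claw":79},
    {"x":16,"y":0,"z":87,"rx":0,"ry":0,"rz":0,"claw":79},
    {"x":22,"y":0,"z":87,"rx":0,"ry":0,"rz":0,"claw":79},
    {"x":28,"y":0,"z":87,"rx":0,"ry":0,"rz":0,"claw":79}
  ]
}}

```text
time_s: 3.75
position: [0.4461, -0.3836, 0.0339]
tcp_rot: [[-0.001, 1.0, 0.0], [1.0, 0.001, -0.001], [-0.001, 0.0, -1.0]]
force: [-1.3, -0.9, 0.9]
opening: 0.695
grasp_force: 0.4
```

```bash
cat > bl.py <<'E'
from h import *
import sys
fn=sys.argv[1]
s=read_state();print(s['time_s'],s['position'].round(4),s['tcp_rot'][:,0].round(4),s['force'].round(2))
im,d,p=save('wrist',fn)
E
cat > fit.py <<'E'
from h import *
def blank(fn,dbg=False):
    im,d,W=load(fn)
    # points whose height is that of blank's top, from depth
    v,u=np.mgrid[0:384:1,0:512:1]
    K=np.array([[W['fx'],0,W['cx']],[0,W['fy'],W['cy']],[0,0,1.]],float)
    n=cv2.undistortPoints(np.stack([u.ravel(),v.ravel()],1).astype(float)[:,None],K,W['D'].astype(float))[:,0]
    r=np.c_[n[:,0],-n[:,1],-np.ones(len(n))]@W['orientation'].T
    X=W['xyz']+r*d.reshape(-1,1); 
    return X.reshape(384,512,3),im
E
python3 bl.py w4; python3 - <<'E'
from fit import *
X,im=blank('w4')
z=X[...,2]; print(np.percentile(z[:180],[5,25,50,75,95]))
for v in range(60,190,10): print(v,z[v,240:280:20].round(4),X[v,256,:2].round(3),im[v,256])
E
```

```text
3.75 [ 0.4461 -0.3836  0.0339] [-1.e-03  1.e+00 -8.e-04] [-1.26 -0.91  0.91]
[-0.00063786  0.00011495  0.00077441  0.00264199  0.01665182]
60 [0.001  0.0006] [ 0.446 -0.275] [162 161 157]
70 [-0.0001  0.0007] [ 0.446 -0.28 ] [163 162 159]
80 [0.0161 0.0165] [ 0.446 -0.287] [200 203 201]
90 [0.0166 0.0172] [ 0.446 -0.292] [201 203 204]
100 [0.0164 0.0155] [ 0.446 -0.297] [201 204 202]
110 [0.0164 0.0156] [ 0.446 -0.302] [201 205 201]
120 [0.0155 0.017 ] [ 0.446 -0.308] [202 204 201]
130 [0.0172 0.0165] [ 0.446 -0.313] [201 203 197]
140 [0.0168 0.0168] [ 0.446 -0.319] [199 203 194]
150 [0.0163 0.0157] [ 0.446 -0.325] [200 203 194]
160 [0.0166 0.0167] [ 0.446 -0.33 ] [138 137 126]
170 [0.0175 0.0155] [ 0.446 -0.336] [137 133 123]
180 [0.0175 0.0151] [ 0.446 -0.342] [138 135 124]
```

```bash
cat >> fit.py <<'E'
from scipy.optimize import least_squares
def centre(fn,guess):
    X,im=blank(fn); P=X.reshape(-1,3); z=P[:,2]
    k=(z>.0125)&(z<.020)&(np.linalg.norm(P[:,:2]-guess,axis=1)<.062); Q=P[k,:2]; c=np.array(guess,float)
    m=np.zeros((384,512),np.uint8); m.ravel()[k]=1
    m=cv2.morphologyEx(m,cv2.MORPH_OPEN,np.ones((5,5)))
    n,l,s,_=cv2.connectedComponentsWithStats(m); j=1+np.argmax(s[1:,4])
    C=max(cv2.findContours((l==j).astype(np.uint8),0,1)[0],key=len)[:,0]
    B=X[C[:,1],C[:,0],:2]
    f=lambda q:np.linalg.norm(B-q,axis=1)-.0473
    s=least_squares(f,c,loss='soft_l1',f_scale=.0015); return s.x,np.median(abs(f(s.x)))
E
python3 -c "
from fit import *
print(centre('w4',(.443,-.335)),centre('w3',(.443,-.335)))"
```

```text
(array([ 0.44330226, -0.33334725]), np.float64(0.0004654028065917866)) (array([ 0.44259489, -0.33590867]), np.float64(0.0006064765461908719))
```

Call:
{"api": "apply_moves", "payload": {
  "rows": [
    {"x":2,"y":0,"z":3.5,"rx":0,"ry":0,"rz":0,"claw":79},
    {"x":7,"y":0,"z":3.5,"rx":0,"ry":0,"rz":0,"claw":79},
    {"x":13,"y":0,"z":3.5,"rx":0,"ry":0,"rz":0,"claw":79},
    {"x":20,"y":0,"z":3.5,"rx":0,"ry":0,"rz":0,"claw":79}
  ]
}}

```text
time_s: 4.3
position: [0.4459, -0.3635, 0.03]
tcp_rot: [[0.0, 1.0, 0.0], [1.0, -0.0, 0.0], [0.0, 0.0, -1.0]]
force: [0.3, -0.9, 0.4]
opening: 0.693
grasp_force: 0.4
```

```bash
python3 bl.py w5; python3 -c "
from fit import *
print(centre('w5',(.443,-.315)))"
```

```text
4.3 [ 0.4459 -0.3635  0.03  ] [1.e-04 1.e+00 2.e-04] [ 0.3  -0.87  0.39]
(array([ 0.44629904, -0.31534832]), np.float64(0.00049707935669311))
```

```bash
cat > plan.py <<'E'
from h import *
from scipy.interpolate import CubicSpline
P=np.array([(.446,-.315),(.453,-.287),(.458,-.25),(.4595,-.21),(.4615,-.18),(.469,-.151),(.485,-.1305),(.507,-.1215),(.53,-.1175)])
t=np.r_[0,np.cumsum(np.linalg.norm(np.diff(P,axis=0),axis=1))]
cs=CubicSpline(t,P,bc_type=((1,(0.15,.99)),(1,(.994,.11))))
s=read_state(); R=s['tcp_rot'];th0=np.arctan2(R[1,0],R[0,0]);p0=s['position'][:2]
sv=np.concatenate([np.arange(8,150,9.),np.arange(150,t[-1]*1000,6.5)])/1e3
sv=np.append(sv,t[-1])
for i,q in enumerate(sv):
    c=cs(q);h=cs(q,1);h/=np.linalg.norm(h);th=np.arctan2(h[1],h[0])
    if i<3: th=np.pi/2+(th-np.pi/2)*(i+1)/3; h=np.array([np.cos(th),np.sin(th)])
    w=c-.0482*h-p0; x=w@[np.cos(th0),np.sin(th0)];y=w@[np.sin(th0),-np.cos(th0)]
    print(i,c.round(3),round(np.degrees(th)),'x %.1f y %.1f rz %.2f'%(x*1e3,y*1e3,-np.degrees(th-th0)/6), 'dish %.3f t1 %.3f'%(np.hypot(*(c-[.34,-.262]))-.0945,np.hypot(*(c-[.548,-.236]))-.066))
E
python3 plan.py
```

```text
0 [ 0.448 -0.307] 86 x 6.9 y -1.8 rz 0.75 dish 0.022 t1 0.057
1 [ 0.45  -0.298] 79 x 16.2 y -4.5 rz 1.76 dish 0.021 t1 0.050
2 [ 0.452 -0.29 ] 75 x 25.7 y -5.5 rz 2.46 dish 0.021 t1 0.044
3 [ 0.454 -0.281] 79 x 33.8 y -0.7 rz 1.88 dish 0.021 t1 0.038
4 [ 0.456 -0.272] 82 x 42.3 y 3.4 rz 1.38 dish 0.022 t1 0.033
5 [ 0.457 -0.263] 84 x 51.0 y 6.5 rz 0.98 dish 0.022 t1 0.029
6 [ 0.458 -0.254] 86 x 59.8 y 8.7 rz 0.69 dish 0.023 t1 0.026
7 [ 0.458 -0.245] 87 x 68.8 y 10.2 rz 0.50 dish 0.025 t1 0.024
8 [ 0.459 -0.236] 88 x 77.7 y 11.3 rz 0.37 dish 0.027 t1 0.023
9 [ 0.459 -0.227] 88 x 86.7 y 12.0 rz 0.30 dish 0.029 t1 0.023
10 [ 0.459 -0.218] 88 x 95.7 y 12.3 rz 0.28 dish 0.033 t1 0.025
11 [ 0.46  -0.209] 88 x 104.7 y 12.4 rz 0.32 dish 0.036 t1 0.026
12 [ 0.46 -0.2 ] 87 x 113.7 y 12.1 rz 0.45 dish 0.040 t1 0.029
13 [ 0.46  -0.191] 86 x 122.8 y 11.4 rz 0.70 dish 0.045 t1 0.032
14 [ 0.461 -0.182] 84 x 131.9 y 10.3 rz 1.07 dish 0.051 t1 0.036
15 [ 0.462 -0.173] 80 x 141.2 y 8.9 rz 1.60 dish 0.057 t1 0.040
16 [ 0.464 -0.166] 77 x 148.7 y 7.4 rz 2.18 dish 0.062 t1 0.043
17 [ 0.466 -0.16 ] 73 x 
[... 181 characters left out ...]
.142] 56 x 179.7 y 1.5 rz 5.64 dish 0.085 t1 0.053
21 [ 0.478 -0.137] 49 x 188.7 y 0.7 rz 6.85 dish 0.092 t1 0.055
22 [ 0.482 -0.132] 40 x 198.4 y 0.2 rz 8.27 dish 0.098 t1 0.057
23 [ 0.488 -0.129] 31 x 208.6 y 0.8 rz 9.86 dish 0.104 t1 0.057
24 [ 0.493 -0.126] 23 x 217.3 y 3.7 rz 11.14 dish 0.111 t1 0.057
25 [ 0.5   -0.124] 18 x 223.9 y 8.2 rz 12.06 dish 0.117 t1 0.056
26 [ 0.506 -0.122] 14 x 228.6 y 13.8 rz 12.65 dish 0.123 t1 0.056
27 [ 0.512 -0.12 ] 12 x 231.9 y 19.7 rz 13.03 dish 0.129 t1 0.055
28 [ 0.519 -0.119] 10 x 234.9 y 25.8 rz 13.39 dish 0.134 t1 0.055
29 [ 0.525 -0.118] 8 x 237.5 y 31.9 rz 13.72 dish 0.140 t1 0.054
30 [ 0.53  -0.118] 6 x 239.3 y 36.6 rz 13.95 dish 0.144 t1 0.054
```

Call:
{"api": "apply_moves", "payload": {
  "rows": [
    {"x":7,"y":-1.5,"z":0,"rx":0,"ry":0,"rz":0.7,"claw":79},
    {"x":16,"y":-4,"z":0,"rx":0,"ry":0,"rz":1.5,"claw":79},
    {"x":25,"y":-4,"z":0,"rx":0,"ry":0,"rz":2,"claw":79},
    {"x":34,"y":-1,"z":0,"rx":0,"ry":0,"rz":1.8,"claw":79},
    {"x":42.5,"y":3,"z":0,"rx":0,"ry":0,"rz":1.4,"claw":79},
    {"x":51,"y":6,"z":0,"rx":0,"ry":0,"rz":1,"claw":79},
    {"x":60,"y":8.5,"z":0,"rx":0,"ry":0,"rz":0.7,"claw":79},
    {"x":69,"y":10,"z":0,"rx":0,"ry":0,"rz":0.5,"claw":79},
    {"x":78,"y":11.3,"z":0,"rx":0,"ry":0,"rz":0.4,"claw":79},
    {"x":87,"y":12,"z":0,"rx":0,"ry":0,"rz":0.3,"claw":79}
  ]
}}

```text
time_s: 5.6
position: [0.4579, -0.2763, 0.0301]
tcp_rot: [[0.03, 1.0, 0.0], [1.0, -0.03, 0.0], [0.0, 0.0, -1.0]]
force: [0.2, 0.0, -1.4]
opening: 0.692
grasp_force: 0.2
```

```bash
python3 bl.py w6; python3 -c "
from fit import *
print(centre('w6',(.459,-.227)))"; python3 plan.py | tail -21
```

```text
5.6 [ 0.4579 -0.2763  0.0301] [0.0304 0.9995 0.    ] [ 0.24  0.02 -1.38]
(array([ 0.45974363, -0.22790365]), np.float64(0.0004907163488856378))
10 [ 0.459 -0.218] 88 x 8.5 y 0.1 rz -0.01 dish 0.033 t1 0.025
11 [ 0.46  -0.209] 88 x 17.5 y -0.1 rz 0.03 dish 0.036 t1 0.026
12 [ 0.46 -0.2 ] 87 x 26.5 y -0.7 rz 0.16 dish 0.040 t1 0.029
13 [ 0.46  -0.191] 86 x 35.6 y -1.7 rz 0.42 dish 0.045 t1 0.032
14 [ 0.461 -0.182] 84 x 44.7 y -3.0 rz 0.79 dish 0.051 t1 0.036
15 [ 0.462 -0.173] 80 x 53.9 y -4.6 rz 1.31 dish 0.057 t1 0.040
16 [ 0.464 -0.166] 77 x 61.3 y -6.4 rz 1.89 dish 0.062 t1 0.043
17 [ 0.466 -0.16 ] 73 x 68.4 y -8.2 rz 2.57 dish 0.067 t1 0.046
18 [ 0.468 -0.154] 68 x 75.9 y -10.1 rz 3.38 dish 0.073 t1 0.049
19 [ 0.47  -0.148] 62 x 83.8 y -11.8 rz 4.31 dish 0.079 t1 0.051
20 [ 0.474 -0.142] 56 x 92.2 y -13.2 rz 5.35 dish 0.085 t1 0.053
21 [ 0.478 -0.137] 49 x 101.1 y -14.3 rz 6.56 dish 0.092 t1 0.055
22 [ 0.482 -0.132] 40 x 110.8 y -15.0 rz 7.98 dish 0.098 t1 0.057
23 [ 0.488 -0.129] 31 x 121.0 y -14.7 rz 9.57 dish 0.104 t1 0.057
24 [ 0.493 -0.126] 23 x 129.8 y -12.2 rz 10.86 dish 0.111 t1 0.057
25 [ 0.5   -0.124] 18 x 136.6 y -7.8 rz 11.78 dish 0.117 t1 0.056
26 [ 0.506 -0.122] 14 x 141.4 y -2.4 rz 12.36 dish 0.123 t1 0.056
27 [ 0.512 -0.12 ] 12 x 144.9 y 3.4 rz 12.75 dish 0.129 t1 0.055
28 [ 0.519 -0.119] 10 x 148.1 y 9.4 rz 13.10 dish 0.134 t1 0.055
29 [ 0.525 -0.118] 8 x 150.9 y 15.5 rz 13.44 dish 0.140 t1 0.054
30 [ 0.53  -0.118] 6 x 152.8 y 20.1 rz 13.66 dish 0.144 t1 0.054
```

Call:
{"api": "apply_moves", "payload": {
  "rows": [
    {"x":8.5,"y":0,"z":0,"rx":0,"ry":0,"rz":0,"claw":79},
    {"x":17.5,"y":0,"z":0,"rx":0,"ry":0,"rz":0,"claw":79},
    {"x":26.5,"y":-0.7,"z":0,"rx":0,"ry":0,"rz":0.15,"claw":79},
    {"x":35.6,"y":-1.7,"z":0,"rx":0,"ry":0,"rz":0.4,"claw":79},
    {"x":44.7,"y":-3,"z":0,"rx":0,"ry":0,"rz":0.8,"claw":79},
    {"x":54,"y":-4.6,"z":0,"rx":0,"ry":0,"rz":1.3,"claw":79},
    {"x":61.3,"y":-6.4,"z":0,"rx":0,"ry":0,"rz":1.9,"claw":79},
    {"x":68.4,"y":-8.2,"z":0,"rx":0,"ry":0,"rz":2.6,"claw":79},
    {"x":76,"y":-10,"z":0,"rx":0,"ry":0,"rz":3.4,"claw":79},
    {"x":84,"y":-11.8,"z":0,"rx":0,"ry":0,"rz":4.3,"claw":79}
  ]
}}

```text
time_s: 6.9
position: [0.4484, -0.192, 0.0301]
tcp_rot: [[0.466, 0.885, -0.0], [0.885, -0.466, 0.0], [0.0, -0.0, -1.0]]
force: [-0.0, -0.5, -0.1]
opening: 0.688
grasp_force: 0.2
```

```bash
python3 bl.py w7; python3 -c "
from fit import *
print(centre('w7',(.470,-.149)))"; python3 plan.py | tail -11
```

```text
6.9 [ 0.4484 -0.192   0.0301] [0.4662 0.8847 0.    ] [-0.01 -0.45 -0.07]
(array([ 0.47105314, -0.14904659]), np.float64(0.0005137420130202561))
20 [ 0.474 -0.142] 56 x 7.0 y -4.5 rz 0.99 dish 0.085 t1 0.053
21 [ 0.478 -0.137] 49 x 14.6 y -9.5 rz 2.20 dish 0.092 t1 0.055
22 [ 0.482 -0.132] 40 x 22.9 y -14.4 rz 3.62 dish 0.098 t1 0.057
23 [ 0.488 -0.129] 31 x 32.3 y -18.6 rz 5.21 dish 0.104 t1 0.057
24 [ 0.493 -0.126] 23 x 41.3 y -20.2 rz 6.49 dish 0.111 t1 0.057
25 [ 0.5   -0.124] 18 x 49.3 y -19.3 rz 7.41 dish 0.117 t1 0.056
26 [ 0.506 -0.122] 14 x 56.0 y -16.6 rz 8.00 dish 0.123 t1 0.056
27 [ 0.512 -0.12 ] 12 x 61.7 y -12.9 rz 8.38 dish 0.129 t1 0.055
28 [ 0.519 -0.119] 10 x 67.2 y -8.9 rz 8.74 dish 0.134 t1 0.055
29 [ 0.525 -0.118] 8 x 72.4 y -4.7 rz 9.07 dish 0.140 t1 0.054
30 [ 0.53  -0.118] 6 x 76.1 y -1.4 rz 9.30 dish 0.144 t1 0.054
```

Call:
{"api": "apply_moves", "payload": {
  "rows": [
    {"x":7,"y":-4.5,"z":0,"rx":0,"ry":0,"rz":1,"claw":79},
    {"x":14.6,"y":-9.5,"z":0,"rx":0,"ry":0,"rz":2.2,"claw":79},
    {"x":23,"y":-14.4,"z":0,"rx":0,"ry":0,"rz":3.6,"claw":79},
    {"x":32.3,"y":-18.6,"z":0,"rx":0,"ry":0,"rz":5.2,"claw":79},
    {"x":41.3,"y":-20.2,"z":0,"rx":0,"ry":0,"rz":6.5,"claw":79},
    {"x":49.3,"y":-19.3,"z":0,"rx":0,"ry":0,"rz":7.4,"claw":79},
    {"x":56,"y":-16.6,"z":0,"rx":0,"ry":0,"rz":8,"claw":79},
    {"x":61.7,"y":-13,"z":0,"rx":0,"ry":0,"rz":8.4,"claw":79},
    {"x":61.7,"y":-13,"z":0,"rx":0,"ry":0,"rz":8.4,"claw":79}
  ]
}}

```text
time_s: 8.07
position: [0.4658, -0.1315, 0.0301]
tcp_rot: [[0.978, 0.21, -0.0], [0.21, -0.978, 0.0], [-0.0, -0.0, -1.0]]
force: [-0.2, 1.3, 0.5]
opening: 0.694
grasp_force: 0.0
```

```bash
python3 bl.py w8; python3 -c "
from fit import *
print(centre('w8',(.512,-.120)))"; python3 plan.py | tail -3
python3 -c "
import cv2
a=cv2.imread('pics/w8.png');cv2.imwrite('pics/w8_b.png',cv2.resize(a,(800,600),interpolation=cv2.INTER_CUBIC))"
```

```text
8.075 [ 0.4658 -0.1315  0.0301] [ 0.9777  0.2101 -0.    ] [-0.24  1.29  0.5 ]
(array([ 0.51353687, -0.1206721 ]), np.float64(0.00047990427627617877))
28 [ 0.519 -0.119] 10 x 6.4 y -3.2 rz 0.41 dish 0.134 t1 0.055
29 [ 0.525 -0.118] 8 x 13.0 y -4.5 rz 0.74 dish 0.140 t1 0.054
30 [ 0.53  -0.118] 6 x 17.9 y -5.2 rz 0.97 dish 0.144 t1 0.054
```

View pics/w8_b.png

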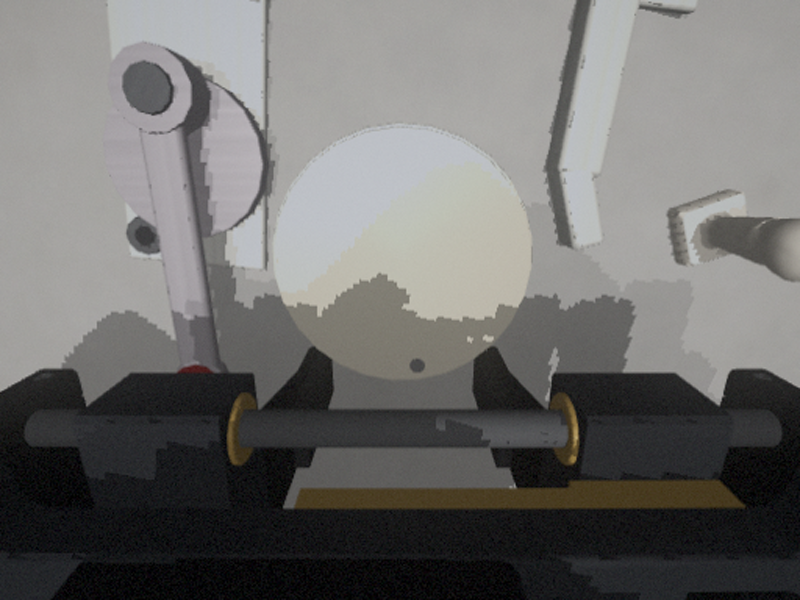

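The blank sits in the finger cradle before the mouth. The foot edge is at u=267, v 0–268, and the right cheek's bend is at (562,172) on top and (547,165) at the bottom. The lever bar is clear of the way in.

```bash
cat > hp.py <<'E'
from h import *
im,d,W=load('w8'); f=.64
g=lambda u,v,z:world(W,u*f-.2,v*f-.2,z)[:2]
pts=[('bend',562,172,.016,-.056,-.052),('bendlow',547,165,.0,-.056,-.052),('rin',588,3,.016,None,-.052),('rinlow',575,3,0,None,-.052),('footfr',267,268,.004,-.104,.052),('footbk',267,3,.004,None,.052),('footfl',130,258,.004,-.104,.106),('pivot',150,87,.030,-.044,.08)]
P=[g(*p[1:4]) for p in pts]
from scipy.optimize import least_squares
def res(q):
    R=np.array([[np.cos(q[2]),-np.sin(q[2])],[np.sin(q[2]),np.cos(q[2])]]);r=[]
    for p,X in zip(pts,P):
        l=R.T@(X-q[:2]); r+=[l[i]-p[4+i] if p[4+i] is not None else 0 for i in(0,1)]
    return np.array(r)
s=least_squares(res,[.607,-.109,.11]); print(s.x.round(4),np.degrees(s.x[2])); print((s.fun.reshape(-1,2)*1000).round(1).tolist())
E
python3 hp.py; sed -i 's/w8/w2/' hp.py; python3 - <<'E'
import sys
sys.path.insert(0,'.')
from fit import *
# side walls from depth: points of height ~16 mm
X,im=blank('w8'); m=(X[...,2]>.0125)&(X[...,2]<.019)
for v in range(5,100,15):
    q=X[v][m[v]&(np.arange(512)>330)]; print(v,q[0,:2].round(4) if len(q) else None)
E
```

```text
[ 0.6073 -0.1084  0.1242] 7.114732087567351
[[-1.2, -0.7], [1.1, -0.3], [0.0, 1.2], [0.0, 0.1], [0.6, 0.5], [0.0, -0.1], [-0.1, 0.6], [-0.3, -1.2]]
5 [ 0.6059 -0.16  ]
20 [ 0.5999 -0.1608]
35 [ 0.5934 -0.1624]
50 [ 0.5861 -0.1624]
65 [ 0.5793 -0.1635]
80 [ 0.5719 -0.1642]
95 [ 0.5643 -0.1649]
```

Call:
{"api": "apply_moves", "payload": {
  "rows": [
    {"x":7,"y":-2,"z":0,"rx":0,"ry":0,"rz":0.42,"claw":79},
    {"x":15.5,"y":-4,"z":0,"rx":0,"ry":0,"rz":0.83,"claw":79},
    {"x":23,"y":-3.3,"z":0,"rx":0,"ry":0,"rz":0.83,"claw":79},
    {"x":31,"y":-2.6,"z":0,"rx":0,"ry":0,"rz":0.83,"claw":79},
    {"x":39,"y":-1.9,"z":0,"rx":0,"ry":0,"rz":0.83,"claw":79},
    {"x":46,"y":-1.3,"z":0,"rx":0,"ry":0,"rz":0.83,"claw":79},
    {"x":52,"y":-0.8,"z":0,"rx":0,"ry":0,"rz":0.83,"claw":79},
    {"x":57,"y":-0.3,"z":0,"rx":0,"ry":0,"rz":0.83,"claw":79}
  ]
}}

```text
time_s: 9.12
position: [0.5217, -0.1197, 0.03]
tcp_rot: [[0.992, 0.123, -0.0], [0.123, -0.992, 0.0], [-0.0, -0.0, -1.0]]
force: [-0.5, 1.3, -0.1]
opening: 0.693
grasp_force: 0.3
```

```bash
python3 bl.py w9; cat > loc.py <<'E'
from fit import *
import sys
q=np.array([.6073,-.1084]);a=.1242;R=np.array([[np.cos(a),-np.sin(a)],[np.sin(a),np.cos(a)]])
s=read_state();T=R.T@(s['position'][:2]-q);print('tcp local',(T*1e3).round(1),'head',np.degrees(np.arctan2(s['tcp_rot'][1,0],s['tcp_rot'][0,0])-a).round(2),'F',(R.T@s['force'][:2]).round(2),s['time_s'])
if len(sys.argv)>1:
    c,e=centre(sys.argv[1],q+R@(T+[.048,0])); print('blank',(R.T@(c-q)*1e3).round(1),e)
E
python3 loc.py w9
```

```text
9.125 [ 0.5217 -0.1197  0.03  ] [ 9.924e-01  1.227e-01 -1.000e-04] [-0.46  1.26 -0.1 ]
tcp local [-85.5  -0.8] head -0.06 F [-0.11 -1.2 ] 9.175
blank [-37.8  -0.3] 0.0004802138757219916
```

Call:
{"api": "apply_moves", "payload": {
  "rows": [
    {"x":4,"y":0,"z":0,"rx":0,"ry":0,"rz":0,"claw":79},
    {"x":8,"y":-0.2,"z":0,"rx":0,"ry":0,"rz":0,"claw":79},
    {"x":12,"y":-0.3,"z":0,"rx":0,"ry":0,"rz":0,"claw":79},
    {"x":15,"y":-0.4,"z":0,"rx":0,"ry":0,"rz":0,"claw":79},
    {"x":18,"y":-0.5,"z":0,"rx":0,"ry":0,"rz":0,"claw":79},
    {"x":21,"y":-0.5,"z":0,"rx":0,"ry":0,"rz":0,"claw":79},
    {"x":24,"y":-0.5,"z":0,"rx":0,"ry":0,"rz":0,"claw":79},
    {"x":26,"y":-0.5,"z":0,"rx":0,"ry":0,"rz":0,"claw":79}
  ]
}}

```text
time_s: 10.18
position: [0.5474, -0.116, 0.0301]
tcp_rot: [[0.992, 0.123, 0.0], [0.123, -0.992, -0.0], [0.0, 0.0, -1.0]]
force: [-0.8, 0.3, 0.2]
opening: 0.691
grasp_force: 0.4
```

```bash
python3 bl.py w10; python3 loc.py w10
```

```text
10.175 [ 0.5474 -0.116   0.0301] [9.925e-01 1.226e-01 1.000e-04] [-0.82  0.31  0.17]
tcp local [-60.1  -0.2] head -0.07 F [-0.35  0.51] 10.225
blank [-12.2   0.2] 0.0004987225640146024
```

Call:
{"api": "apply_moves", "payload": {
  "rows": [
    {"x":1,"y":0,"z":0,"rx":0,"ry":0,"rz":0,"claw":79},
    {"x":2,"y":0,"z":0,"rx":0,"ry":0,"rz":0,"claw":79},
    {"x":3,"y":0,"z":0,"rx":0,"ry":0,"rz":0,"claw":79},
    {"x":4,"y":0,"z":0,"rx":0,"ry":0,"rz":0,"claw":79},
    {"x":5,"y":0,"z":0,"rx":0,"ry":0,"rz":0,"claw":79},
    {"x":6,"y":0,"z":0,"rx":0,"ry":0,"rz":0,"claw":79},
    {"x":6,"y":0,"z":0,"rx":0,"ry":0,"rz":0,"claw":79}
  ]
}}

```text
time_s: 11.1
position: [0.5528, -0.1152, 0.03]
tcp_rot: [[0.992, 0.123, -0.001], [0.123, -0.992, 0.0], [-0.001, -0.0, -1.0]]
force: [-2.9, -0.8, 1.9]
opening: 0.688
grasp_force: 1.4
```

```bash
python3 bl.py w11; python3 loc.py w11
```

```text
11.1 [ 0.5528 -0.1152  0.03  ] [ 9.925e-01  1.225e-01 -7.000e-04] [-2.86 -0.78  1.89]
tcp local [-54.9   0. ] head -0.08 F [-3.44 -0.4 ] 11.15
blank [-6.8  0.1] 0.0005173513693185298
```

Call:
{"api": "apply_moves", "payload": {
  "rows": [
    {"x":0.7,"y":0,"z":0,"rx":0,"ry":0,"rz":0,"claw":79},
    {"x":1.3,"y":0,"z":0,"rx":0,"ry":0,"rz":0,"claw":79},
    {"x":2,"y":0,"z":0,"rx":0,"ry":0,"rz":0,"claw":79},
    {"x":2,"y":0,"z":0,"rx":0,"ry":0,"rz":0,"claw":79}
  ]
}}

```text
time_s: 11.65
position: [0.5552, -0.115, 0.03]
tcp_rot: [[0.992, 0.123, 0.0], [0.123, -0.992, 0.0], [0.0, 0.0, -1.0]]
force: [-1.2, 0.5, 0.6]
opening: 0.691
grasp_force: 1.2
```

Call:
{"api": "apply_moves", "payload": {
  "rows": [
    {"x":0.5,"y":0,"z":0,"rx":0,"ry":0,"rz":0,"claw":79},
    {"x":1,"y":0,"z":0,"rx":0,"ry":0,"rz":0,"claw":79},
    {"x":1,"y":0,"z":0,"rx":0,"ry":0,"rz":0,"claw":79}
  ]
}}

```text
time_s: 12.02
position: [0.5562, -0.115, 0.03]
tcp_rot: [[0.992, 0.122, 0.0], [0.122, -0.992, -0.0], [0.0, 0.0, -1.0]]
force: [-2.3, -0.2, 0.8]
opening: 0.689
grasp_force: 1.2
```

```bash
python3 bl.py w12; python3 loc.py w12
```

```text
12.025 [ 0.5562 -0.115   0.03  ] [9.925e-01 1.225e-01 2.000e-04] [-2.3  -0.21  0.79]
tcp local [-51.5  -0.2] head -0.08 F [-2.37 -0.1 ] 12.075
blank [-3.4  0. ] 0.00047504136398140995
```

Call:
{"api": "apply_moves", "payload": {
  "rows": [
    {"x":0.5,"y":0,"z":0,"rx":0,"ry":0,"rz":0,"claw":79},
    {"x":1,"y":0,"z":0,"rx":0,"ry":0,"rz":0,"claw":79},
    {"x":1,"y":0,"z":0,"rx":0,"ry":0,"rz":0,"claw":79}
  ]
}}

```text
time_s: 12.45
position: [0.5572, -0.1148, 0.03]
tcp_rot: [[0.992, 0.123, 0.0], [0.123, -0.992, 0.0], [0.0, 0.0, -1.0]]
force: [-2.9, -0.1, 0.8]
opening: 0.685
grasp_force: 1.2
```

Call:
{"api": "apply_moves", "payload": {
  "rows": [
    {"x":0.5,"y":0,"z":0,"rx":0,"ry":0,"rz":0,"claw":79},
    {"x":1,"y":0,"z":0,"rx":0,"ry":0,"rz":0,"claw":79},
    {"x":1,"y":0,"z":0,"rx":0,"ry":0,"rz":0,"claw":79}
  ]
}}

```text
time_s: 12.82
position: [0.5582, -0.1147, 0.03]
tcp_rot: [[0.992, 0.123, 0.0], [0.123, -0.992, -0.0], [0.0, 0.0, -1.0]]
force: [-2.6, -1.1, 0.8]
opening: 0.691
grasp_force: 1.2
```

```bash
python3 bl.py w13; python3 loc.py w13
```

```text
12.825 [ 0.5582 -0.1147  0.03  ] [9.925e-01 1.225e-01 1.000e-04] [-2.65 -1.06  0.77]
tcp local [-49.5  -0.2] head -0.08 F [-3.68  0.05] 12.875
blank [-1.5  0.1] 0.00046509683400127594
```

Call:
{"api": "apply_moves", "payload": {
  "rows": [
    {"x":-1.5,"y":0,"z":0,"rx":0,"ry":0,"rz":0,"claw":79},
    {"x":-4,"y":0,"z":0,"rx":0,"ry":0,"rz":0,"claw":79},
    {"x":-8,"y":0,"z":0,"rx":0,"ry":0,"rz":0,"claw":79},
    {"x":-15,"y":0,"z":0,"rx":0,"ry":0,"rz":0,"claw":79},
    {"x":-25,"y":0,"z":0,"rx":0,"ry":0,"rz":0,"claw":79},
    {"x":-35,"y":0,"z":-10,"rx":0,"ry":0,"rz":0,"claw":79},
    {"x":-45,"y":0,"z":-40,"rx":0,"ry":0,"rz":0,"claw":79},
    {"x":-45,"y":0,"z":-70,"rx":0,"ry":0,"rz":0,"claw":79},
    {"x":-45,"y":0,"z":-95,"rx":0,"ry":0,"rz":0,"claw":79},
    {"x":-45,"y":0,"z":-95,"rx":0,"ry":0,"rz":0,"claw":79}
  ]
}}

```text
time_s: 14.12
position: [0.5144, -0.1209, 0.1273]
tcp_rot: [[0.992, 0.122, 0.005], [0.122, -0.992, -0.002], [0.005, 0.003, -1.0]]
force: [-0.0, -0.2, 0.2]
opening: 0.691
grasp_force: 0.0
```

```bash
python3 bl.py w14; python3 - <<'E'
from fit import *
q=np.array([.6073,-.1084]);a=.1242;R=np.array([[np.cos(a),-np.sin(a)],[np.sin(a),np.cos(a)]])
c,e=centre('w14',q-.009*R[:,0]);print('blank',R.T@(c-q)*1e3,e)
# knob by red colour in w2 (depth), side, scene now
for n in('scene','side'):
    im,d,p=save(n,n+'2')
for n in('w2','w14','scene2','side2'):
    X,im=blank(n); im=im.astype(int); m=(im[...,0]>110)&(im[...,1]<60)&(im[...,2]<60)&(np.linalg.norm(X[...,:2]-[.456,-.056],axis=2)<.03)
    Q=X[m]; print(n,m.sum(),Q.mean(0).round(4) if len(Q) else '',Q[:,:2].min(0).round(4) if len(Q) else '',Q[:,:2].max(0).round(4) if len(Q) else '')
E
```

```text
14.125 [ 0.5144 -0.1209  0.1273] [0.9925 0.1223 0.0045] [-0.02 -0.24  0.2 ]
blank [-9.26850474  0.0681196 ] 0.0005522876573095664
w2 6 [ 0.4583 -0.0596  0.0519] [ 0.4533 -0.0626] [ 0.4632 -0.0543]
w14 0   
scene2 52 [ 0.4501 -0.0606  0.0427] [ 0.4459 -0.0644] [ 0.4567 -0.056 ]
side2 13 [ 0.4526 -0.052   0.0542] [ 0.4484 -0.0565] [ 0.4555 -0.0488]
```

Call:
{"api": "apply_moves", "payload": {
  "rows": [
    {"x":-17,"y":-24,"z":0,"rx":0,"ry":0,"rz":-0.3,"claw":79},
    {"x":-34,"y":-48,"z":0,"rx":0,"ry":0,"rz":-0.6,"claw":79},
    {"x":-51,"y":-72,"z":0,"rx":0,"ry":0,"rz":-0.93,"claw":79},
    {"x":-51,"y":-72,"z":20,"rx":0,"ry":0,"rz":-0.93,"claw":79},
    {"x":-51,"y":-72,"z":45,"rx":0,"ry":0,"rz":-0.93,"claw":79},
    {"x":-51,"y":-72,"z":65,"rx":0,"ry":0,"rz":-0.93,"claw":79},
    {"x":-51,"y":-72,"z":72,"rx":0,"ry":0,"rz":-0.93,"claw":79},
    {"x":-51,"y":-72,"z":72,"rx":0,"ry":0,"rz":-0.93,"claw":79}
  ]
}}

```text
time_s: 15.28
position: [0.4534, -0.0548, 0.0523]
tcp_rot: [[0.976, 0.218, -0.002], [0.218, -0.976, 0.001], [-0.002, -0.001, -1.0]]
force: [-0.3, 0.5, 0.4]
opening: 0.688
grasp_force: 0.0
```

```bash
python3 bl.py w15; python3 -c "
import cv2
a=cv2.imread('pics/w15.png');cv2.imwrite('pics/w15_b.png',cv2.resize(a,(800,600),interpolation=cv2.INTER_CUBIC))"
```

```text
15.275 [ 0.4534 -0.0548  0.0523] [ 0.9759  0.2184 -0.0018] [-0.33  0.46  0.38]
```

View pics/w15_b.png

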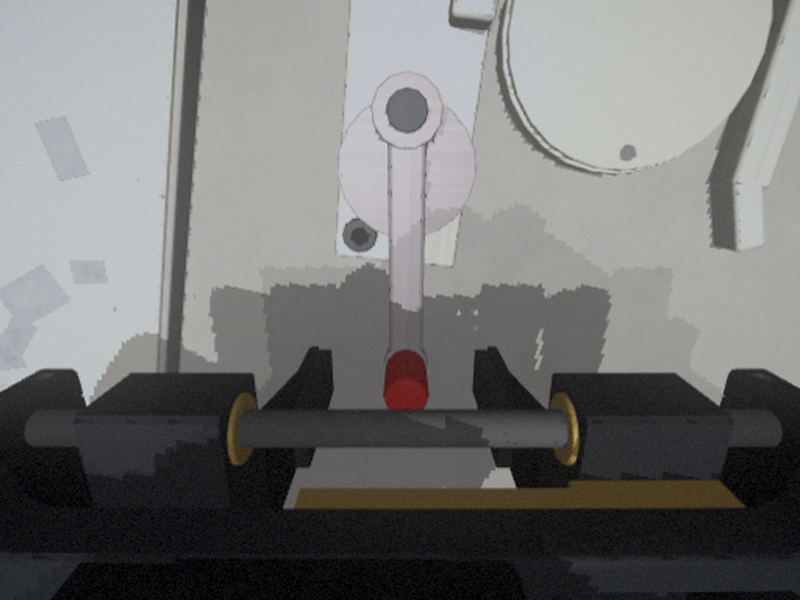

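The knob at (406,390) is centred between the fingers and the lever points straight at the pivot at (406,108). Next I'll narrow the claw and sweep along the arc.

```bash
cat > arc.py <<'E'
from h import *
import sys
# args: list of lever angles deg (knob pushed to), lead mm
piv=np.array([.5537,-.0345]);a=np.degrees(.1242)
s=read_state();R=s['tcp_rot'];p=s['position'];th0=np.arctan2(R[1,0],R[0,0])
r=np.linalg.norm(p[:2]-piv);X=R[:2,0];Y=R[:2,1]
w=p[:2]-piv; tan=w@[np.sin(th0),-np.cos(th0)];rad=-w@[np.cos(th0),np.sin(th0)]
print('rad %.1f tan %.1f head-a %.2f deg, z %.1f, Ft %.2f Fr %.2f'%(rad*1e3,tan*1e3,np.degrees(th0)-a,p[2]*1e3,s['force'][:2]@[np.sin(th0),-np.cos(th0)],s['force'][:2]@[np.cos(th0),np.sin(th0)]),s['time_s'],s['opening'])
for f in map(float,sys.argv[2:]):
    th=np.radians(a+f);t=piv-.1*np.array([np.cos(th),np.sin(th)])+float(sys.argv[1])/1e3*np.array([np.sin(th),-np.cos(th)])-p[:2]
    print(f,'x %.1f y %.1f rz %.2f'%(t@X*1e3,t@Y*1e3,-(np.degrees(th-th0))/6))
E
python3 arc.py 6.5 5.5 10.5 15.5 20.5 25.5 30.5 35.5 40.5 45.5
```

```text
rad 102.0 tan -1.8 head-a 5.50 deg, z 52.9, Ft 0.07 Fr -0.74 15.325 0.6881801807156962
5.5 x 2.0 y 8.3 rz -0.00
10.5 x 2.9 y 17.0 rz -0.83
15.5 x 4.6 y 25.6 rz -1.67
20.5 x 7.1 y 34.0 rz -2.50
25.5 x 10.2 y 42.1 rz -3.33
30.5 x 14.1 y 50.0 rz -4.17
35.5 x 18.6 y 57.5 rz -5.00
40.5 x 23.8 y 64.5 rz -5.83
45.5 x 29.5 y 71.1 rz -6.67
```

Call:
{"api": "apply_moves", "payload": {
  "rows": [
    {"x":2,"y":2,"z":-3,"rx":0,"ry":0,"rz":0,"claw":167},
    {"x":2,"y":2,"z":-3,"rx":0,"ry":0,"rz":0,"claw":167},
    {"x":2,"y":8,"z":-3,"rx":0,"ry":0,"rz":0,"claw":167},
    {"x":3,"y":17,"z":-3,"rx":0,"ry":0,"rz":-0.83,"claw":167},
    {"x":4.6,"y":25.6,"z":-3,"rx":0,"ry":0,"rz":-1.67,"claw":167},
    {"x":7,"y":34,"z":-3,"rx":0,"ry":0,"rz":-2.5,"claw":167},
    {"x":10.2,"y":42,"z":-3,"rx":0,"ry":0,"rz":-3.33,"claw":167},
    {"x":14,"y":50,"z":-3,"rx":0,"ry":0,"rz":-4.17,"claw":167},
    {"x":18.6,"y":57.5,"z":-3,"rx":0,"ry":0,"rz":-5,"claw":167},
    {"x":23.8,"y":64.5,"z":-3,"rx":0,"ry":0,"rz":-5.83,"claw":167}
  ]
}}

```text
time_s: 16.58
position: [0.4903, -0.1122, 0.0561]
tcp_rot: [[0.673, 0.74, -0.003], [0.74, -0.673, 0.002], [-0.0, -0.003, -1.0]]
force: [-1.1, 3.6, 1.8]
opening: 0.347
grasp_force: 1.3
```

```bash
python3 arc.py 6.5 44 48 52 55 58 60 61 62; python3 bl.py w16;python3 -c "
import cv2
a=cv2.imread('pics/w16.png');cv2.imwrite('pics/w16_b.png',a)"
```

```text
rad 100.2 tan 5.3 head-a 40.60 deg, z 56.1, Ft -3.24 Fr 1.97 16.575 0.3469602313345853
44.0 x 0.7 y 7.1 rz -0.57
48.0 x 1.8 y 14.0 rz -1.23
52.0 x 3.4 y 20.8 rz -1.90
55.0 x 4.9 y 25.8 rz -2.40
58.0 x 6.7 y 30.8 rz -2.90
60.0 x 8.0 y 34.0 rz -3.23
61.0 x 8.7 y 35.6 rz -3.40
62.0 x 9.4 y 37.2 rz -3.57
16.575 [ 0.4903 -0.1122  0.0561] [ 6.728e-01  7.398e-01 -3.000e-04] [-1.07  3.64  1.83]
```

View pics/w16_b.png

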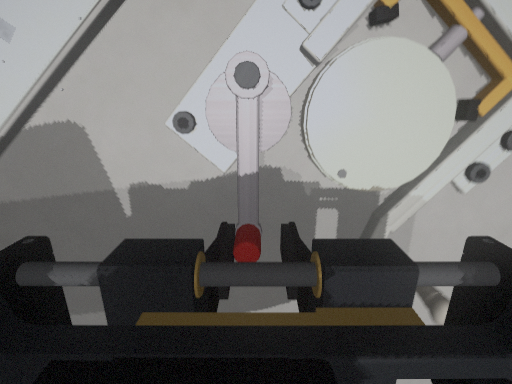

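The lever follows: the knob at (248,243) rests against the left finger, drag about 3 N, and the cam is nearing the blank.

Call:
{"api": "apply_moves", "payload": {
  "rows": [
    {"x":0.7,"y":7,"z":0,"rx":0,"ry":0,"rz":-0.6,"claw":167},
    {"x":1.8,"y":14,"z":0,"rx":0,"ry":0,"rz":-1.2,"claw":167},
    {"x":3.4,"y":20.8,"z":0,"rx":0,"ry":0,"rz":-1.9,"claw":167},
    {"x":4.9,"y":25.8,"z":0,"rx":0,"ry":0,"rz":-2.4,"claw":167},
    {"x":6.7,"y":30.8,"z":0,"rx":0,"ry":0,"rz":-2.9,"claw":167},
    {"x":8,"y":34,"z":0,"rx":0,"ry":0,"rz":-3.2,"claw":167},
    {"x":8.7,"y":35.6,"z":0,"rx":0,"ry":0,"rz":-3.4,"claw":167},
    {"x":9.4,"y":37.2,"z":0,"rx":0,"ry":0,"rz":-3.6,"claw":167}
  ]
}}

```text
time_s: 17.62
position: [0.5247, -0.1306, 0.056]
tcp_rot: [[0.354, 0.935, -0.001], [0.935, -0.354, 0.001], [0.0, -0.001, -1.0]]
force: [-1.4, 2.0, 1.3]
opening: 0.342
grasp_force: 1.2
```

```bash
python3 arc.py 6.5 63 64 65 66 67 68 69 70
```

```text
rad 100.2 tan 7.0 head-a 62.12 deg, z 56.0, Ft -2.05 Fr 1.34 17.625 0.3423784214166328
63.0 x 0.3 y 1.1 rz -0.15
64.0 x 0.4 y 2.8 rz -0.31
65.0 x 0.6 y 4.5 rz -0.48
66.0 x 0.8 y 6.3 rz -0.65
67.0 x 1.1 y 8.0 rz -0.81
68.0 x 1.3 y 9.7 rz -0.98
69.0 x 1.7 y 11.5 rz -1.15
70.0 x 2.0 y 13.2 rz -1.31
```

Call:
{"api": "apply_moves", "payload": {
  "rows": [
    {"x":0.3,"y":1.2,"z":0,"rx":0,"ry":0,"rz":-0.15,"claw":167},
    {"x":0.4,"y":2.8,"z":0,"rx":0,"ry":0,"rz":-0.3,"claw":167},
    {"x":0.6,"y":4.5,"z":0,"rx":0,"ry":0,"rz":-0.5,"claw":167},
    {"x":0.8,"y":6.3,"z":0,"rx":0,"ry":0,"rz":-0.65,"claw":167},
    {"x":1.1,"y":8,"z":0,"rx":0,"ry":0,"rz":-0.8,"claw":167},
    {"x":1.1,"y":8,"z":0,"rx":0,"ry":0,"rz":-0.8,"claw":167}
  ]
}}

```text
time_s: 18.38
position: [0.5333, -0.1328, 0.056]
tcp_rot: [[0.275, 0.961, 0.0], [0.961, -0.275, -0.0], [-0.0, 0.001, -1.0]]
force: [-2.4, 2.2, 1.4]
opening: 0.35
grasp_force: 1.4
```

```bash
python3 arc.py 6.5 68 69 70 71 72 73 74; python3 bl.py w17; python3 - <<'E'
from fit import *
q=np.array([.6073,-.1084]);a=.1242;R=np.array([[np.cos(a),-np.sin(a)],[np.sin(a),np.cos(a)]])
c,e=centre('w17',q-.006*R[:,0]);print('blank',R.T@(c-q)*1e3,e)
E
```

```text
rad 100.1 tan 7.5 head-a 66.89 deg, z 56.0, Ft -2.87 Fr 1.46 18.375 0.3501234479718995
68.0 x 0.2 y 1.0 rz -0.18
69.0 x 0.4 y 2.7 rz -0.35
70.0 x 0.6 y 4.5 rz -0.52
71.0 x 0.8 y 6.2 rz -0.68
72.0 x 1.1 y 7.9 rz -0.85
73.0 x 1.4 y 9.6 rz -1.02
74.0 x 1.7 y 11.4 rz -1.18
18.375 [ 0.5333 -0.1328  0.056 ] [ 0.2755  0.9613 -0.    ] [-2.36  2.2   1.36]
blank [-6.07915099  0.71841535] 0.0006040532528734308
```

Call:
{"api": "apply_moves", "payload": {
  "rows": [
    {"x":0.2,"y":1.1,"z":0,"rx":0,"ry":0,"rz":-0.18,"claw":167},
    {"x":0.4,"y":2.7,"z":0,"rx":0,"ry":0,"rz":-0.35,"claw":167},
    {"x":0.6,"y":4.5,"z":0,"rx":0,"ry":0,"rz":-0.5,"claw":167},
    {"x":0.8,"y":6.2,"z":0,"rx":0,"ry":0,"rz":-0.7,"claw":167},
    {"x":1.1,"y":8,"z":0,"rx":0,"ry":0,"rz":-0.85,"claw":167},
    {"x":1.1,"y":8,"z":0,"rx":0,"ry":0,"rz":-0.85,"claw":167}
  ]
}}

```text
time_s: 19.18
position: [0.5413, -0.134, 0.056]
tcp_rot: [[0.189, 0.982, 0.001], [0.982, -0.189, -0.0], [-0.0, 0.001, -1.0]]
force: [-1.7, 2.8, -0.1]
opening: 0.348
grasp_force: 1.3
```

```bash
python3 arc.py 6.5 73 74 75 76 77; python3 bl.py w18; python3 - <<'E'
from fit import *
q=np.array([.6073,-.1084]);a=.1242;R=np.array([[np.cos(a),-np.sin(a)],[np.sin(a),np.cos(a)]])
c,e=centre('w18',q-.004*R[:,0]);print('blank',R.T@(c-q)*1e3,e)
E
```

```text
rad 100.0 tan 6.7 head-a 71.99 deg, z 56.0, Ft -2.23 Fr 2.43 19.175 0.3475610711510439
73.0 x 0.1 y 1.6 rz -0.17
74.0 x 0.3 y 3.3 rz -0.33
75.0 x 0.5 y 5.1 rz -0.50
76.0 x 0.7 y 6.8 rz -0.67
77.0 x 1.0 y 8.5 rz -0.83
19.175 [ 0.5413 -0.134   0.056 ] [ 1.89e-01  9.82e-01 -1.00e-04] [-1.73  2.81 -0.09]
blank [-3.05329978  1.43730245] 0.0006830557003635954
```

Call:
{"api": "apply_moves", "payload": {
  "rows": [
    {"x":0.1,"y":1.6,"z":0,"rx":0,"ry":0,"rz":-0.17,"claw":167},
    {"x":0.3,"y":3.3,"z":0,"rx":0,"ry":0,"rz":-0.33,"claw":167},
    {"x":0.5,"y":5,"z":0,"rx":0,"ry":0,"rz":-0.5,"claw":167},
    {"x":0.5,"y":5,"z":0,"rx":0,"ry":0,"rz":-0.5,"claw":167}
  ]
}}

```text
time_s: 19.73
position: [0.5463, -0.1344, 0.0561]
tcp_rot: [[0.137, 0.991, 0.001], [0.991, -0.137, -0.0], [-0.0, 0.001, -1.0]]
force: [-2.5, 3.5, 1.1]
opening: 0.345
grasp_force: 1.4
```

```bash
python3 arc.py 6.5 76 77 78 79 ; python3 bl.py w19; python3 - <<'E'
from fit import *
q=np.array([.6073,-.1084]);a=.1242;R=np.array([[np.cos(a),-np.sin(a)],[np.sin(a),np.cos(a)]])
c,e=centre('w19',q-.002*R[:,0]);print('blank',R.T@(c-q)*1e3,e)
E
```

```text
rad 100.0 tan 6.4 head-a 75.00 deg, z 56.1, Ft -3.00 Fr 3.11 19.725 0.34530560855082626
76.0 x 0.1 y 1.9 rz -0.17
77.0 x 0.3 y 3.6 rz -0.33
78.0 x 0.4 y 5.4 rz -0.50
79.0 x 0.7 y 7.1 rz -0.67
19.725 [ 0.5463 -0.1344  0.0561] [ 1.372e-01  9.905e-01 -1.000e-04] [-2.55  3.49  1.1 ]
blank [-1.38129338  1.79093343] 0.0007635581403975245
```

Call:
{"api": "apply_moves", "payload": {
  "rows": [
    {"x":0.8,"y":1.5,"z":0,"rx":0,"ry":0,"rz":-0.15,"claw":167},
    {"x":1.3,"y":3,"z":0,"rx":0,"ry":0,"rz":-0.3,"claw":167},
    {"x":1.5,"y":4.5,"z":0,"rx":0,"ry":0,"rz":-0.45,"claw":167},
    {"x":1.5,"y":4.5,"z":0,"rx":0,"ry":0,"rz":-0.45,"claw":167}
  ]
}}

```text
time_s: 20.27
position: [0.5512, -0.1341, 0.0561]
tcp_rot: [[0.091, 0.996, 0.001], [0.996, -0.091, -0.001], [-0.001, 0.001, -1.0]]
force: [-3.1, -2.0, -0.6]
opening: 0.344
grasp_force: 1.4
```

```bash
python3 arc.py 6.5 78 79 80 81 ; python3 bl.py w20; python3 - <<'E'
from fit import *
q=np.array([.6073,-.1084]);a=.1242;R=np.array([[np.cos(a),-np.sin(a)],[np.sin(a),np.cos(a)]])
c,e=centre('w20',q-.00*R[:,0]);print('blank',R.T@(c-q)*1e3,e)
E
```

```text
rad 99.4 tan 6.5 head-a 77.69 deg, z 56.1, Ft -2.86 Fr -2.28 20.275 0.3435363613992368
78.0 x -0.5 y 0.5 rz -0.05
79.0 x -0.4 y 2.2 rz -0.22
80.0 x -0.2 y 4.0 rz -0.39
81.0 x -0.0 y 5.7 rz -0.55
20.275 [ 0.5512 -0.1341  0.0561] [ 9.060e-02  9.959e-01 -8.000e-04] [-3.05 -2.01 -0.56]
blank [0.33031891 2.46365762] 0.0010156723999013816
```

Call:
{"api": "apply_moves", "payload": {
  "rows": [
    {"x":-0.2,"y":1.5,"z":0,"rx":0,"ry":0,"rz":-0.15,"claw":167},
    {"x":-0.1,"y":3,"z":0,"rx":0,"ry":0,"rz":-0.3,"claw":167},
    {"x":0,"y":4,"z":0,"rx":0,"ry":0,"rz":-0.4,"claw":167},
    {"x":0,"y":4,"z":0,"rx":0,"ry":0,"rz":-0.4,"claw":167}
  ]
}}

```text
time_s: 20.82
position: [0.5543, -0.1337, 0.0561]
tcp_rot: [[0.048, 0.999, -0.001], [0.999, -0.048, 0.0], [0.0, -0.001, -1.0]]
force: [-4.5, -2.0, 1.3]
opening: 0.342
grasp_force: 2.2
```

```bash
python3 arc.py 6.5 81 82 83 84 ; python3 bl.py w21; python3 - <<'E'
from fit import *
q=np.array([.6073,-.1084]);a=.1242;R=np.array([[np.cos(a),-np.sin(a)],[np.sin(a),np.cos(a)]])
c,e=centre('w21',q+.002*R[:,0]);print('blank',R.T@(c-q)*1e3,e)
E
```

```text
rad 99.1 tan 5.4 head-a 80.13 deg, z 56.1, Ft -4.43 Fr -2.21 20.825 0.34180233209122846
81.0 x -0.8 y 2.6 rz -0.15
82.0 x -0.7 y 4.4 rz -0.31
83.0 x -0.5 y 6.1 rz -0.48
84.0 x -0.3 y 7.8 rz -0.65
20.825 [ 0.5543 -0.1337  0.0561] [4.800e-02 9.988e-01 1.000e-04] [-4.53 -2.    1.26]
blank [1.4694309  2.96132169] 0.0014237966121839578
```

Call:
{"api": "apply_moves", "payload": {
  "rows": [
    {"x":-0.5,"y":0.7,"z":0,"rx":0,"ry":0,"rz":-0.1,"claw":167},
    {"x":-0.6,"y":1.5,"z":0,"rx":0,"ry":0,"rz":-0.15,"claw":167},
    {"x":-0.6,"y":1.5,"z":0,"rx":0,"ry":0,"rz":-0.15,"claw":167}
  ]
}}

```text
time_s: 21.25
position: [0.5559, -0.1339, 0.056]
tcp_rot: [[0.033, 0.999, -0.001], [0.999, -0.033, 0.001], [0.001, -0.001, -1.0]]
force: [-4.3, 1.4, 2.9]
opening: 0.345
grasp_force: 2.2
```

```bash
python3 arc.py 6.5 82 83
```

```text
rad 99.2 tan 5.5 head-a 80.98 deg, z 56.0, Ft -4.37 Fr 1.23 21.25 0.34503248753328486
82.0 x -0.6 y 2.8 rz -0.17
83.0 x -0.5 y 4.6 rz -0.34
```

Call:
{"api": "apply_moves", "payload": {
  "rows": [
    {"x":0.1,"y":0.7,"z":0,"rx":0,"ry":0,"rz":-0.05,"claw":167},
    {"x":0.2,"y":1.5,"z":0,"rx":0,"ry":0,"rz":-0.15,"claw":167},
    {"x":0.2,"y":1.5,"z":0,"rx":0,"ry":0,"rz":-0.15,"claw":167}
  ]
}}

```text
time_s: 21.62
position: [0.5576, -0.1339, 0.056]
tcp_rot: [[0.017, 1.0, -0.0], [1.0, -0.017, 0.001], [0.001, -0.0, -1.0]]
force: [-4.3, 3.7, 1.6]
opening: 0.348
grasp_force: 2.0
```

```bash
python3 arc.py 6.5 82 83
```

```text
rad 99.3 tan 5.6 head-a 81.88 deg, z 56.0, Ft -4.32 Fr 3.60 21.625 0.34759171332180044
82.0 x -0.7 y 1.1 rz -0.02
83.0 x -0.6 y 2.8 rz -0.19
```

Call:
{"api": "apply_moves", "payload": {
  "rows": [
    {"x":0.4,"y":0.7,"z":0,"rx":0,"ry":0,"rz":-0.05,"claw":167},
    {"x":0.6,"y":1.5,"z":0,"rx":0,"ry":0,"rz":-0.15,"claw":167},
    {"x":0.6,"y":1.5,"z":0,"rx":0,"ry":0,"rz":-0.15,"claw":167}
  ]
}}

```text
time_s: 22.0
position: [0.5592, -0.1338, 0.056]
tcp_rot: [[0.002, 1.0, 0.0], [1.0, -0.002, -0.0], [-0.0, 0.0, -1.0]]
force: [-5.2, 2.2, 1.4]
opening: 0.344
grasp_force: 2.1
```

```bash
python3 arc.py 6.5 83 84
```

```text
rad 99.3 tan 5.7 head-a 82.79 deg, z 56.0, Ft -5.15 Fr 2.22 22.0 0.34429028829232755
83.0 x -0.7 y 1.2 rz -0.04
84.0 x -0.5 y 2.9 rz -0.20
```

Call:
{"api": "apply_moves", "payload": {
  "rows": [
    {"x":0.4,"y":0.7,"z":0,"rx":0,"ry":0,"rz":-0.05,"claw":167},
    {"x":0.6,"y":1.5,"z":0,"rx":0,"ry":0,"rz":-0.15,"claw":167},
    {"x":0.6,"y":1.5,"z":0,"rx":0,"ry":0,"rz":-0.15,"claw":167}
  ]
}}

```text
time_s: 22.38
position: [0.5609, -0.1336, 0.056]
tcp_rot: [[-0.014, 1.0, 0.001], [1.0, 0.014, -0.001], [-0.001, 0.001, -1.0]]
force: [-3.8, -0.3, 1.9]
opening: 0.347
grasp_force: 2.2
```

```bash
python3 arc.py 6.5 84 85; python3 bl.py w22; python3 - <<'E'
from fit import *
q=np.array([.6073,-.1084]);a=.1242;R=np.array([[np.cos(a),-np.sin(a)],[np.sin(a),np.cos(a)]])
c,e=centre('w22',q+.002*R[:,0]);print('blank',R.T@(c-q)*1e3,e)
E
```

```text
rad 99.2 tan 5.8 head-a 83.70 deg, z 56.0, Ft -3.85 Fr -0.20 22.375 0.3470850954009836
84.0 x -0.8 y 1.2 rz -0.05
85.0 x -0.7 y 3.0 rz -0.22
22.375 [ 0.5609 -0.1336  0.056 ] [-1.430e-02  9.999e-01 -7.000e-04] [-3.85 -0.25  1.88]
blank [2.08145316 2.27042027] 0.001389112541325236
```

Call:
{"api": "apply_moves", "payload": {
  "rows": [
    {"x":0.2,"y":1,"z":0,"rx":0,"ry":0,"rz":-0.1,"claw":167},
    {"x":0.3,"y":2,"z":0,"rx":0,"ry":0,"rz":-0.2,"claw":167},
    {"x":0.4,"y":2.5,"z":0,"rx":0,"ry":0,"rz":-0.25,"claw":167},
    {"x":0.4,"y":2.5,"z":0,"rx":0,"ry":0,"rz":-0.25,"claw":167}
  ]
}}

```text
time_s: 22.92
position: [0.5635, -0.1333, 0.0561]
tcp_rot: [[-0.041, 0.999, 0.001], [0.999, 0.041, -0.001], [-0.001, 0.001, -1.0]]
force: [-4.3, -2.0, 0.3]
opening: 0.343
grasp_force: 2.3
```

```bash
python3 arc.py 6.5 85 86
```

```text
rad 99.1 tan 5.8 head-a 85.21 deg, z 56.1, Ft -4.42 Fr -1.81 22.925 0.3429582502521483
85.0 x -0.9 y 0.4 rz 0.04
86.0 x -0.8 y 2.1 rz -0.13
```

Call:
{"api": "apply_moves", "payload": {
  "rows": [
    {"x":-0.2,"y":1,"z":0,"rx":0,"ry":0,"rz":-0.1,"claw":167},
    {"x":-0.1,"y":2,"z":0,"rx":0,"ry":0,"rz":-0.2,"claw":167},
    {"x":-0.1,"y":2.5,"z":0,"rx":0,"ry":0,"rz":-0.25,"claw":167},
    {"x":-0.1,"y":2.5,"z":0,"rx":0,"ry":0,"rz":-0.25,"claw":167}
  ]
}}

```text
time_s: 23.42
position: [0.5658, -0.133, 0.0561]
tcp_rot: [[-0.066, 0.998, 0.0], [0.998, 0.066, -0.0], [-0.0, 0.0, -1.0]]
force: [-4.7, -2.5, 1.3]
opening: 0.348
grasp_force: 2.3
```

```bash
python3 arc.py 6.5 87 88; python3 bl.py w23; python3 - <<'E'
from fit import *
q=np.array([.6073,-.1084]);a=.1242;R=np.array([[np.cos(a),-np.sin(a)],[np.sin(a),np.cos(a)]])
c,e=centre('w23',q+.002*R[:,0]);print('blank',R.T@(c-q)*1e3,e)
E
```

```text
rad 99.1 tan 5.6 head-a 86.69 deg, z 56.1, Ft -4.81 Fr -2.14 23.425 0.3484598687032221
87.0 x -0.9 y 1.5 rz -0.05
88.0 x -0.8 y 3.2 rz -0.22
23.425 [ 0.5658 -0.133   0.0561] [-6.650e-02  9.978e-01 -5.000e-04] [-4.65 -2.45  1.35]
blank [2.97336291 2.84987787] 0.0023483858640768115
```

Call:
{"api": "apply_moves", "payload": {
  "rows": [
    {"x":-0.4,"y":1,"z":0,"rx":0,"ry":0,"rz":-0.1,"claw":167},
    {"x":-0.4,"y":2,"z":0,"rx":0,"ry":0,"rz":-0.2,"claw":167},
    {"x":-0.4,"y":2.5,"z":0,"rx":0,"ry":0,"rz":-0.25,"claw":167},
    {"x":-0.4,"y":2.5,"z":0,"rx":0,"ry":0,"rz":-0.25,"claw":167}
  ]
}}

```text
time_s: 23.98
position: [0.5681, -0.1327, 0.0561]
tcp_rot: [[-0.092, 0.996, -0.0], [0.996, 0.092, 0.0], [0.0, -0.0, -1.0]]
force: [-4.2, 0.2, 1.2]
opening: 0.345
grasp_force: 2.1
```

```bash
python3 arc.py 6.5 88 89
```

```text
rad 99.1 tan 5.3 head-a 88.18 deg, z 56.1, Ft -4.21 Fr 0.58 23.975 0.3450559640674565
88.0 x -0.9 y 0.9 rz 0.03
89.0 x -0.8 y 2.6 rz -0.14
```

Call:
{"api": "apply_moves", "payload": {
  "rows": [
    {"x":0,"y":1,"z":0,"rx":0,"ry":0,"rz":-0.1,"claw":167},
    {"x":0.1,"y":2,"z":0,"rx":0,"ry":0,"rz":-0.2,"claw":167},
    {"x":0.2,"y":2.5,"z":0,"rx":0,"ry":0,"rz":-0.25,"claw":167},
    {"x":0.2,"y":2.5,"z":0,"rx":0,"ry":0,"rz":-0.25,"claw":167}
  ]
}}

```text
time_s: 24.48
position: [0.5702, -0.1323, 0.056]
tcp_rot: [[-0.119, 0.993, -0.001], [0.993, 0.119, 0.0], [0.001, -0.001, -1.0]]
force: [-4.9, 0.2, 2.9]
opening: 0.345
grasp_force: 2.6
```

```bash
python3 arc.py 6.5 89 90
```

```text
rad 99.1 tan 4.8 head-a 89.71 deg, z 56.0, Ft -4.85 Fr 0.76 24.475 0.3453775035285866
89.0 x -1.0 y 0.5 rz 0.12
90.0 x -0.9 y 2.2 rz -0.05
```

Call:
{"api": "apply_moves", "payload": {
  "rows": [
    {"x":0,"y":1,"z":0,"rx":0,"ry":0,"rz":-0.1,"claw":167},
    {"x":0.1,"y":2,"z":0,"rx":0,"ry":0,"rz":-0.1,"claw":167},
    {"x":0.1,"y":2,"z":0,"rx":0,"ry":0,"rz":-0.1,"claw":167}
  ]
}}

```text
time_s: 24.85
position: [0.5716, -0.1321, 0.0559]
tcp_rot: [[-0.13, 0.992, -0.002], [0.992, 0.13, 0.0], [0.001, -0.002, -1.0]]
force: [-5.6, 0.5, 2.6]
opening: 0.343
grasp_force: 3.2
```

```bash
python3 arc.py 6.5 89 90
```

```text
rad 99.1 tan 5.1 head-a 90.33 deg, z 55.9, Ft -5.45 Fr 1.22 24.85 0.3426392147838111
89.0 x -1.1 y -0.9 rz 0.22
90.0 x -1.0 y 0.8 rz 0.05
```

Rising now; continuing with small steps.

Call:
{"api": "apply_moves", "payload": {
  "rows": [
    {"x":0.1,"y":0.8,"z":0,"rx":0,"ry":0,"rz":-0.05,"claw":167},
    {"x":0.2,"y":1.5,"z":0,"rx":0,"ry":0,"rz":-0.1,"claw":167},
    {"x":0.2,"y":1.5,"z":0,"rx":0,"ry":0,"rz":-0.1,"claw":167}
  ]
}}

```text
time_s: 25.22
position: [0.5726, -0.1318, 0.056]
tcp_rot: [[-0.14, 0.99, -0.003], [0.99, 0.14, 0.0], [0.001, -0.003, -1.0]]
force: [-7.2, -0.9, 3.4]
opening: 0.346
grasp_force: 3.8
```

Call:
{"api": "apply_moves", "payload": {
  "rows": [
    {"x":0.1,"y":0.8,"z":0,"rx":0,"ry":0,"rz":-0.05,"claw":167},
    {"x":0.1,"y":0.8,"z":0,"rx":0,"ry":0,"rz":-0.05,"claw":167}
  ]
}}

```text
time_s: 25.48
position: [0.5732, -0.1317, 0.0559]
tcp_rot: [[-0.146, 0.989, -0.004], [0.989, 0.146, 0.0], [0.001, -0.004, -1.0]]
force: [-7.5, -1.9, 3.3]
opening: 0.348
grasp_force: 4.0
```

Call:
{"api": "apply_moves", "payload": {
  "rows": [
    {"x":0,"y":0,"z":0,"rx":0,"ry":0,"rz":0,"claw":167}
  ]
}}

```text
time_s: 25.6
position: [0.5732, -0.1317, 0.0559]
tcp_rot: [[-0.146, 0.989, -0.004], [0.989, 0.146, 0.0], [0.001, -0.004, -1.0]]
force: [-7.5, -2.3, 3.2]
opening: 0.344
grasp_force: 4.0
```

Call:
{"api": "apply_moves", "payload": {
  "rows": [
    {"x":0,"y":0,"z":0,"rx":0,"ry":0,"rz":0,"claw":167}
  ]
}}

```text
time_s: 25.72
position: [0.5732, -0.1317, 0.0559]
tcp_rot: [[-0.145, 0.989, -0.004], [0.989, 0.145, 0.0], [0.001, -0.004, -1.0]]
force: [-7.8, -1.2, 4.4]
opening: 0.346
grasp_force: 4.0
```

Call:
{"api": "apply_moves", "payload": {
  "rows": [
    {"x":0,"y":0,"z":0,"rx":0,"ry":0,"rz":0,"claw":167}
  ]
}}

```text
time_s: 25.85
position: [0.5732, -0.1317, 0.0559]
tcp_rot: [[-0.145, 0.989, -0.004], [0.989, 0.145, 0.0], [0.001, -0.004, -1.0]]
force: [-7.9, -2.3, 3.4]
opening: 0.345
grasp_force: 4.0
```

The push is about 7.7 N, so I'll release and lift straight off.

Call:
{"api": "apply_moves", "payload": {
  "rows": [
    {"x":0,"y":-2,"z":0,"rx":0,"ry":0,"rz":0,"claw":167},
    {"x":0,"y":-5,"z":0,"rx":0,"ry":0,"rz":0,"claw":167},
    {"x":0,"y":-7.5,"z":0,"rx":0,"ry":0,"rz":0,"claw":150},
    {"x":0,"y":-7.5,"z":0,"rx":0,"ry":0,"rz":0,"claw":130},
    {"x":0,"y":-7.5,"z":-15,"rx":0,"ry":0,"rz":0,"claw":130},
    {"x":0,"y":-7.5,"z":-40,"rx":0,"ry":0,"rz":0,"claw":130},
    {"x":0,"y":-7.5,"z":-80,"rx":0,"ry":0,"rz":0,"claw":130},
    {"x":-30,"y":-7.5,"z":-120,"rx":0,"ry":0,"rz":0,"claw":130},
    {"x":-50,"y":-7.5,"z":-150,"rx":0,"ry":0,"rz":0,"claw":130},
    {"x":-50,"y":-7.5,"z":-150,"rx":0,"ry":0,"rz":0,"claw":130}
  ]
}}

```text
time_s: 27.1
position: [0.577, -0.1845, 0.21]
tcp_rot: [[-0.143, 0.99, 0.008], [0.99, 0.143, -0.004], [-0.006, 0.007, -1.0]]
force: [0.1, 0.3, 0.2]
opening: 0.49
grasp_force: 0.0
```

```bash
python3 bl.py w24; python3 - <<'E'
from fit import *
q=np.array([.6073,-.1084]);a=.1242;R=np.array([[np.cos(a),-np.sin(a)],[np.sin(a),np.cos(a)]])
c,e=centre('w24',q+.002*R[:,0]);print('blank',R.T@(c-q)*1e3,e)
a=cv2.imread('pics/w24.png');cv2.imwrite('pics/w24_b.png',cv2.resize(a,(800,600),interpolation=cv2.INTER_CUBIC))
E
```

```text
27.1 [ 0.577  -0.1845  0.21  ] [-0.1426  0.9898 -0.0055] [0.14 0.25 0.2 ]
blank [3.46769553 0.27911906] 0.0008647646951720836
```

View pics/w24_b.png

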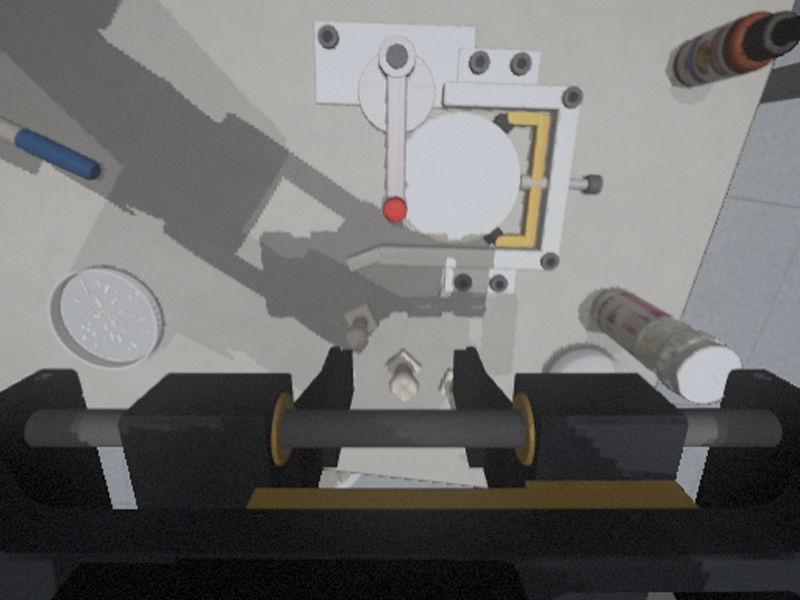

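The blank at (462,175) sits against both V pads. The lever points across the mouth with the knob at (395,210), the teeth and dish are undisturbed, and the robot is clear.

```bash
python3 -c "
from rig import *
print(hand_in())"
```

```text
the job is handed in; nothing more can be done
None
```

The blank is in the holder against its stop, clamped by the lever at about 1.55 rad with roughly 7.7 N of push at the knob. The teeth and dish look undisturbed, the robot is clear, and the job was handed in at about 27 s; no verdict was returned.

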